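Fetch the heat sink and the transformer from behind the bottles

ROBOT

A 7-joint arm with a two-finger parallel gripper is mounted at the origin on a cart in front of the work surface, level with it; the furniture and walls round the work are solid. World frame = base frame: x ahead of the robot, y to its left, z up, the work surface at z = 0. Lengths are in m, angles in rad, forces in N, time in s.
With the tool pointing down it reaches from about 0.4 to 0.85 m from the base axis. Payload 10.4 kg.
Tool frame: the origin (TCP) lies midway between the tips of the shut fingers; the grasp point (between the pads) lies 19 mm behind it; z points along the fingers, y is the direction in which the jaws open and shut (so a half turn about z gives the same grasp; the last joint's range is limited). The gripper opens to 85 mm and grips with 20 to 120 N. Pads are 22 mm wide; open, the fingers measure 114 mm over their backs; the gripper's body (76 mm by 85 mm) begins 54 mm behind the grasp point. The pads swing forward as they close: fully open they stand 13 mm farther back than shut.
Start: joints at [1.232, 0.332, -0.065, 1.46, 0.022, 1.35, -0.088], TCP at [0.194, -0.594, 0.231] pointing down, gripper open.
Joint ranges: [-2.6, 2.6], [-0.5, 2.12], [-1.47, 1.34], [0.16, 2.42], [-1.27, 4.41], [0.06, 2.06], [-2.6, 2.6]. Speed limits (rad/s): [2.22, 2.22, 2.79, 2.79, 3.14, 3.14, 3.14].

INTERFACE

Orientations are given as a unit quaternion [x, y, z, w].
In Python, from workcell import manip, viewer gives the robot as it stands.
- The arm moves only by the tool move_arm, never from a script. Its argument "deltas" is a list of rows, each a list of 7 numbers: the shift along the tool's x, y, z in m, then the turn, a rotation vector about the tool's x, y, z in degrees, then the opening, from -1 (shut) to 1 (fully open). In form: [[dx, dy, dz, wx, wy, wz, gripper], ...]. A call has 1 to 10 rows; each row shifts and turns the commanded pose from where the row before left it, along the tool's axes as they then stand; what a row does not reach is not made up. A row lasts 1/8 s, in which the tool goes at most 62.5 mm and 10.7 degrees, less where a joint would pass 70% of its speed; a pose out of reach is approached as far as the arm can. A call with a gripper value outside its range is refused whole. The fingers move at their own pace and stop on an object; "force" is the grip in N (left out, the last holds). Time passes only in rows, so rows that do not move let the fingers close. It gives the time, the measured TCP pose, the force and the opening at its end, in the units of the state.
- manip.get_obs(): the state, without advancing time (a new reading comes with each control period).
- viewer.camera(name): name is "scene" or "top"; returns (picture, depth): 400x640x3 uint8, red, green, blue; 400x640 float32, m along the optical axis (not along the pixel's ray), 0 where there is no reading.
- viewer.calibration(name): a dict with "fx", "fy", "cx", "cy" (pixels), "R" (3x3) and "t" (3): a world point X has camera coordinates R X + t. Camera axes: x right, y down, z forward; pixel columns grow to the right and rows downward; lengths in m; the calibration is good to about 2 mm. A picture is of the moment at which its call begins. calibration takes no time and is no camera call.
- manip.hand_in(): hands the job in, once; it reports no verdict.
The state is a dict: "clock": time; "joint_pos": joint angles; "joint_velocities": joint speeds; "tau": joint torques, N m; "position": TCP position; "ee_rot": TCP orientation; "ft_force": force on the tool from outside, world axes, zero at the start; "torque": the same for the moment, N m; "grip_width": opening from 0.0 (shut) to 1.0 (fully open).
Only numpy, scipy, OpenCV 4.12 (cv2) and the standard library are available. Lean on these libraries where they do the work, as an engineer would, in place of code of your own. Each camera call takes 0.05 s, during which the arm holds its last target.

TASK

A finned heat sink and a small transformer stand in the two pockets of the aluminium parts rack, each shut in by a bottle close in front. First set both bottles aside, upright, on the black pad; then put the heat sink in the nest with four corner angles and the transformer in the nest with two rails, flat and lined up. Only when both parts are in, put each bottle back upright exactly where it stood, and knock no bottle over nor disturb the wire-wool pot and the tape roll.

Things in the scene. Friction and masses are not known exactly. Their poses are not given: they have to be found in the camera images.
- rack: Bare aluminium rack, fixed. Origin at bench height between its two pockets; +x away from its open front, +y left. Floor 4 mm above bench, x -58 to +64, y -73 to +73 mm. Three partitions 5 mm thick, 32 mm high over the bench, x -12 to +60, at y -71, 0, +71 mm: two pockets 66 mm wide. Back stop 12 mm high at x +60 to +64. The bottles stand on the open floor near x -37, y -36 and +36 mm.
- flux_bottle: Small white bottle with narrow black cap, loose, about 28 g: body 25 mm diameter to 41 mm height, cap 15.6 mm diameter up to 60 mm. stands in front of one pocket, about 45 mm clear of the other bottle. Origin at the centre of its underside, z up. At the end it goes back to where it was at the start.
- vial: Short white vial with broad white ribbed cap, loose, about 18 g: body 26 mm diameter to 36 mm height, cap 27 mm diameter up to 45 mm. Stands in front of the other pocket. Origin at the centre of its underside, z up. At the end it goes back to where it was at the start.
- heatsink: Aluminium heat sink, seven upright fins, loose, about 30 g, 30 mm (x) by 42 mm (y, along the fins) by 22 mm high, fins up, in one pocket on the rack's floor. Origin: centre of its underside. Outer fins at x -15 and +15 are flat: grip along x. About 12 mm free at each side to the partitions, 45 mm behind, only some 9 mm to the bottle in front.
- transformer: Small transformer, loose, about 70 g: upright core plate 12 mm (x) by 36 mm (y), 31 mm high; yellow winding 26 mm (x) by 22 mm (y) from 7 to 25 mm height; black foot 28 by 34 mm. In the other pocket, on the rack's floor, about 10 mm behind its bottle. Origin: centre of its underside. Grip the winding's flat sides, along its x.
- pad: Black rubber pad, fixed, 140 mm (x) by 90 mm (y) by 4 mm, lying on the blue soldering mat, 7 mm above the bench: the side area for the bottles. Origin at the centre of its underside; its top is 4 mm above the origin.
- corner_nest: Nest for the heat sink, fixed: grey plate 60 mm (x) by 74 mm (y), its top 4 mm above the origin (centre of underside). Four dark steel corner angles 10 mm high leave 45 mm (x) by 58 mm (y) inside, with gaps 36 mm wide for fingers in the middle of the -x and +x sides. The fins lie along the nest's y, either way round.
- rail_nest: Nest for the transformer, fixed: grey plate 60 mm (x) by 74 mm (y), its top 4 mm above the origin (centre of underside), with two aluminium rails 10 mm high, 44 mm long along x, 50 mm clear between them (y -25 to +25). The transformer stands at the centre, its 36 mm core reaching across from rail to rail, either way round.
- tip_cleaner: Bystander, loose: round black pot with brass wool, 66 mm diameter, 36 mm high, to the left of the rack. Leave it alone. Origin at the centre of its underside.
- tape: Bystander, loose: amber tape roll lying flat, 62 mm diameter, 12 mm high, at the left. Leave it alone. Origin at the centre of its underside.
Mind the look-alikes: they are no part of the job. Leave any brown or turquoise look-alike of the transformer alone. Leave any pink look-alike of the vial alone.

How it is judged:
On the way, in this order (a step that is already met when the one before it is completed fails the run):
1. both bottles stand upright on the black pad, released, and neither part is in its nest yet (x of flux_bottle in the frame of pad between -0.062 and 0.062 m and y of flux_bottle in the frame of pad between -0.038 and 0.038 m and z of flux_bottle in the frame of pad between 0 and 0.009 m and angle between each of flux_bottle, vial's own z axis and vertical below 0.12 rad and linear speed of each of flux_bottle, vial below 0.02 m/s and contact force between the fingers and flux_bottle below 0.05 N and x of vial in the frame of pad between -0.062 and 0.062 m and y of vial in the frame of pad between -0.038 and 0.038 m and z of vial in the frame of pad between 0 and 0.009 m and contact force between the fingers and vial below 0.05 N and horizontal distance between heatsink and corner_nest above 0.05 m and horizontal distance between transformer and rail_nest above 0.05 m), for 0.2 s.
2. the heat sink is in the corner nest and the transformer in the rail nest, released, while both bottles still stand on the pad (x of flux_bottle in the frame of pad between -0.062 and 0.062 m and y of flux_bottle in the frame of pad between -0.038 and 0.038 m and z of flux_bottle in the frame of pad between 0 and 0.009 m and angle between each of flux_bottle, vial, heatsink, transformer's own z axis and vertical below 0.12 rad and linear speed of each of flux_bottle, vial, heatsink, transformer below 0.02 m/s and contact force between the fingers and flux_bottle below 0.05 N and x of vial in the frame of pad between -0.062 and 0.062 m and y of vial in the frame of pad between -0.038 and 0.038 m and z of vial in the frame of pad between 0 and 0.009 m and contact force between the fingers and vial below 0.05 N and horizontal distance between heatsink and corner_nest below 0.012 m and z of heatsink in the frame of corner_nest between 0 and 0.008 m and angle between the x axis of heatsink and the x axis of corner_nest, either way round below 0.35 rad and contact force between the fingers and heatsink below 0.05 N and horizontal distance between transformer and rail_nest below 0.012 m and z of transformer in the frame of rail_nest between 0 and 0.008 m and angle between the x axis of transformer and the x axis of rail_nest, either way round below 0.35 rad and contact force between the fingers and transformer below 0.05 N), for 0.2 s.
At the end, for the whole second after the job is handed in: Heat sink in the corner nest, transformer in the rail nest, flat, within 12 mm of centre and 0.35 rad of lined up; each bottle upright within 15 mm of where it started; wire-wool pot and tape within 20 mm of theirs; all released and at rest (horizontal distance between heatsink and corner_nest below 0.012 m and z of heatsink in the frame of corner_nest between 0 and 0.008 m and angle between the x axis of heatsink and the x axis of corner_nest, either way round below 0.35 rad and angle between each of heatsink, transformer, flux_bottle, vial's own z axis and vertical below 0.12 rad and linear speed of each of heatsink, transformer, flux_bottle, vial below 0.02 m/s and contact force between the fingers and heatsink below 0.05 N and horizontal distance between transformer and rail_nest below 0.012 m and z of transformer in the frame of rail_nest between 0 and 0.008 m and angle between the x axis of transformer and the x axis of rail_nest, either way round below 0.35 rad and contact force between the fingers and transformer below 0.05 N and distance of each of flux_bottle, vial from where it was at the start of the episode below 0.015 m and contact force between the fingers and flux_bottle below 0.05 N and contact force between the fingers and vial below 0.05 N and distance of each of tip_cleaner, tape from where it was at the start of the episode below 0.02 m); the robot touches nothing.
It fails at once if a bottle is knocked over (angle between any of flux_bottle, vial's own z axis and vertical above 0.8 rad).
It fails at once if the wire-wool pot or the tape roll is disturbed (distance of any of tip_cleaner, tape from where it was at the start of the episode above 0.02 m).
It also fails if it takes over 144 s, if anything falls off the work surface, if the arm or the gripper's body presses on something with over 40 N, if the wrist force passes 120 N, or if a joint passes its speed limit or range.

## Working session

There is one attempt and no reset: what is moved stays moved. The work goes in short steps, Python scripts to look and compute and a tool call to move; the robot and the scene stay as the last step left them, time stands still between calls to the robot, and variables do not carry over. Pictures are saved under pics/ and viewed, and the job is handed in when it is done.

Besides the shell and the picture viewer there is one more tool, called after ">>>" as name(argument=value, ...) on one line, values as JSON. move_arm: Moves the arm, as the interface text tells. Its arguments: {"type":"object","properties":{"deltas":{"type":"array"},"force":{"type":"number"}},"required":["deltas"]}

```bash
mkdir -p pics; ls
python3 - <<'E'
from workcell import manip, viewer
import cv2,numpy as np
print(manip.get_obs())
for n in ("scene","top"):
    im,d=viewer.camera(n); c=viewer.calibration(n)
    np.savez(f"pics/{n}0.npz",im=im,d=d)
    cv2.imwrite(f"pics/{n}0.png",im[:,:,::-1]); print(n,c,d.min(),d.max())
E
```

```text
pics
{'clock': 0.0, 'joint_pos': array([ 1.2323744 ,  0.33289849, -0.06473   ,  1.46096456,  0.02161604,
        1.34987167, -0.08850873]), 'joint_velocities': array([ 1.19971464e-03, -9.51336014e-04,  3.50220558e-04,  2.81316048e-04,
       -1.48604198e-03,  1.83847303e-05, -6.94014557e-04]), 'tau': array([ 5.16677865e-04, -6.25446582e+01,  4.91512008e-02, -3.91594291e+01,
        1.61214540e-02,  1.00448666e-02,  7.21858123e-05]), 'position': array([ 0.19401332, -0.59372713,  0.23048829]), 'ee_rot': array([ 9.87554183e-01,  1.57277506e-01, -1.49153254e-04, -7.07273018e-04]), 'ft_force': array([-0.54096465,  0.58008152, -0.0527705 ]), 'torque': array([-0.00773235,  0.03994908, -0.01407768]), 'grip_width': 0.9960041761845541}
scene {'fx': 386.6090446604335, 'fy': 386.6090446604335, 'cx': 322.99145614327006, 'cy': 202.32467149374943, 'R': array([[ 0.82469013, -0.56521636, -0.02041218],
       [-0.38542487, -0.53521644, -0.75165886],
       [ 0.41392495,  0.627753  , -0.65923616]]), 't': array([-0.18273615,  0.3769871 ,  0.47393293])} 0.0 2.48949
top {'fx': 464.56682785631796, 'fy': 464.56682785631796, 'cx': 316.3939916665343, 'cy': 201.91372563654815, 'R': array([[ 0.1265598 , -0.99195504,  0.00279606],
       [-0.96979069, -0.12432353, -0.20988017],
       [ 0.20853931,  0.02385079, -0.97772312]]), 't': array([0.27675851, 0.48967514, 0.82534374])} 0.0 1.843573
```

View pics/scene0.png

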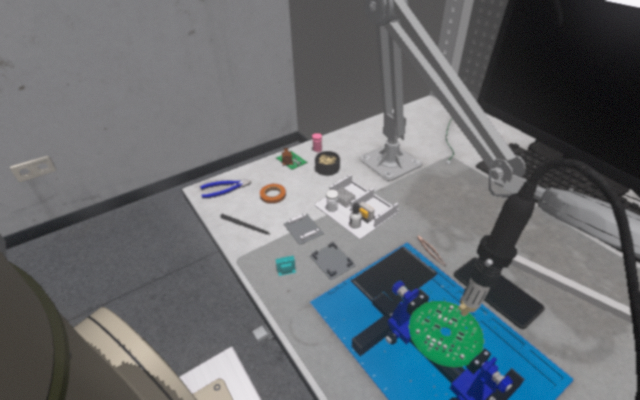

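View pics/top0.png

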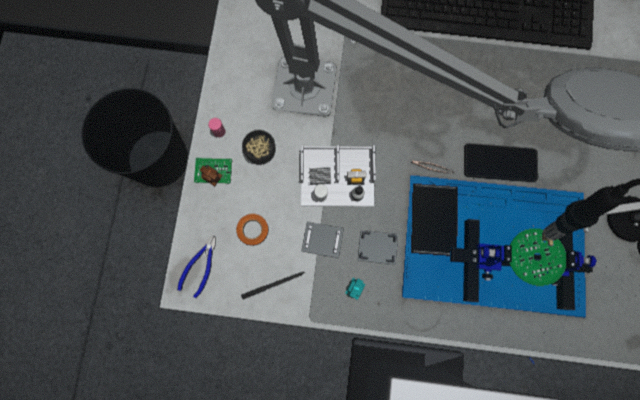

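The top view shows the rack at about (338,176), with the vial (320,192) in front of the heat sink (320,176) and the black-capped bottle (357,193) in front of the yellow transformer (356,177). The rail nest is at (323,239), the corner nest at (377,246) and the pad at (434,219). The look-alikes are a brown one at (210,172), a turquoise one at (356,289) and a pink one at (216,127). Next I'll enlarge the crops and measure.

```bash
cat > h.py <<'E'
import numpy as np,cv2
from workcell import viewer
C={n:viewer.calibration(n) for n in("scene","top")}
def ray(n,u,v):
    c=C[n];d=np.array([(u-c['cx'])/c['fx'],(v-c['cy'])/c['fy'],1.]);R=np.array(c['R']);t=np.array(c['t'])
    return -R.T@t, R.T@d
def plane(n,u,v,z):
    o,d=ray(n,u,v); return o+d*(z-o[2])/d[2]
def two(a,b):  # top pixel, scene pixel -> closest point, gap
    o1,d1=ray("top",*a);o2,d2=ray("scene",*b)
    s=np.linalg.lstsq(np.stack([d1,-d2],1),o2-o1,rcond=None)[0]
    p=o1+d1*s[0];q=o2+d2*s[1];return (p+q)/2,np.linalg.norm(p-q)
def proj(n,X):
    c=C[n];p=np.array(c['R'])@X+c['t'];return p[0]/p[2]*c['fx']+c['cx'],p[1]/p[2]*c['fy']+c['cy']
def cloud(n,d):
    c=C[n];v,u=np.mgrid[0:400,0:640];P=np.stack([(u-c['cx'])/c['fx']*d,(v-c['cy'])/c['fy']*d,d],-1)
    W=(P-c['t'])@np.array(c['R']); W[d==0]=np.nan; return W
def crop(im,x,y,w,h,k,fn):
    a=cv2.resize(im[y:y+h,x:x+w],None,fx=k,fy=k,interpolation=cv2.INTER_CUBIC);cv2.imwrite(fn,a[:,:,::-1])
E
python3 - <<'E'
from h import *
t=np.load("pics/top0.npz");s=np.load("pics/scene0.npz")
crop(t['im'],290,140,180,120,4,"pics/t0c.png");crop(s['im'],270,150,180,140,4,"pics/s0c.png")
W=cloud("top",t['d'])
for p in [(320,190),(357,190),(320,176),(356,177),(338,203),(323,239),(377,246),(434,219),(430,300),(230,260)]: print(p,W[p[1],p[0]].round(4))
E
```

```text
(320, 190) [0.4749 0.3328 0.0494]
(357, 190) [0.4799 0.264  0.0655]
(320, 176) [0.5087 0.3368 0.0261]
(356, 177) [0.5144 0.2666 0.0305]
(338, 203) [0.4644 0.2948 0.0022]
(323, 239) [0.3886 0.3156 0.0046]
(377, 246) [0.3884 0.2093 0.0043]
(434, 219) [0.4543 0.1046 0.0123]
(430, 300) [0.2985 0.0986 0.0039]
(230, 260) [ 0.3255  0.4904 -0.0013]
```

View pics/t0c.png

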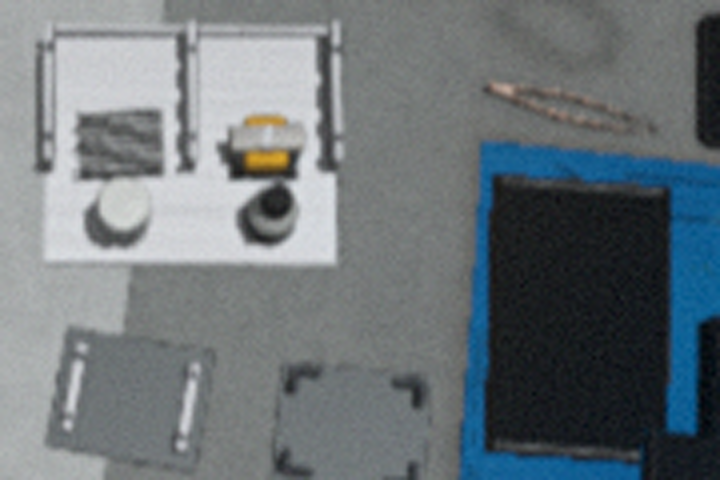

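View pics/s0c.png

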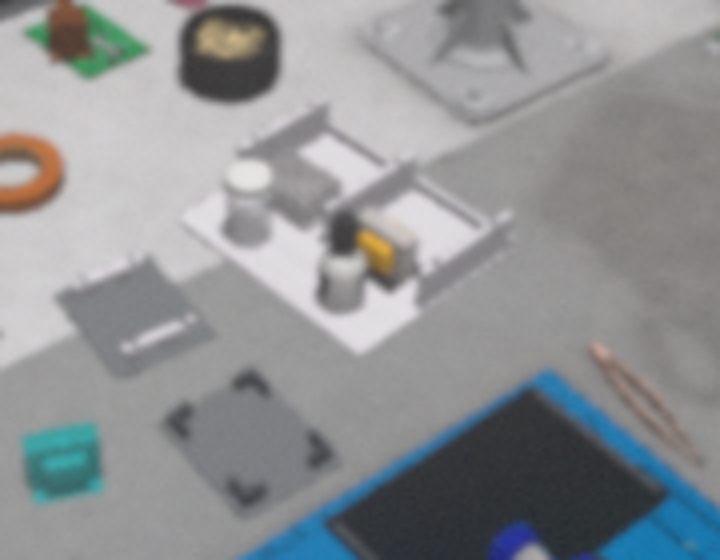

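The crops confirm the layout. The white vial stands in front of the finned part and the black-capped bottle in front of the yellow-wound transformer. The brown, turquoise and pink look-alikes are well apart from these. Next I'll measure from two views.

Run:
```python
from h import *
t=np.load("pics/top0.npz");s=np.load("pics/scene0.npz")
crop(t['im'],296,142,84,66,9,"pics/t0d.png");crop(s['im'],310,170,95,70,8,"pics/s0d.png")
for n,D in(("top",t),("scene",s)):
    hsv=cv2.cvtColor(D['im'],cv2.COLOR_RGB2HSV)
    # yellow winding
    m=cv2.inRange(hsv,(15,140,120),(32,255,255));
    k,l,st,ce=cv2.connectedComponentsWithStats(m)
    print(n,"yellow",[(st[i].tolist(),ce[i].round(1).tolist()) for i in range(1,k) if st[i,4]>8])
# depth height stats for obstacles
W=cloud("top",t['d']);Z=W[...,2]
for nm,(x0,y0,x1,y1) in dict(pcb=(450,215,600,310),iron=(560,180,640,240),lamp=(300,0,640,160),rackzone=(296,142,380,208),pad=(415,190,455,250),tape=(236,212,270,246),pot=(242,130,276,165)).items():
    z=Z[y0:y1,x0:x1];print(nm,np.nanpercentile(z,[1,50,90,99,100]).round(3), (np.isnan(z)).sum())
```

```text
top yellow [([352, 170, 9, 1, 9], [356.0, 170.0]), ([351, 178, 11, 4, 40], [356.2, 179.4])]
scene yellow [([360, 208, 8, 9, 37], [363.8, 212.0])]
pcb [0.001 0.013 0.113 0.251 0.279] 59
iron [0.    0.02  0.313 0.351 0.361] 18
lamp [-0.001  0.006  0.279  0.372  0.401] 220
rackzone [-0.001  0.005  0.032  0.053  0.068] 22
pad [0.008 0.012 0.014 0.016 0.045] 8
tape [-0.003  0.004  0.014  0.016  0.018] 5
pot [-0.002  0.021  0.035  0.038  0.04 ] 5
```

View pics/t0d.png

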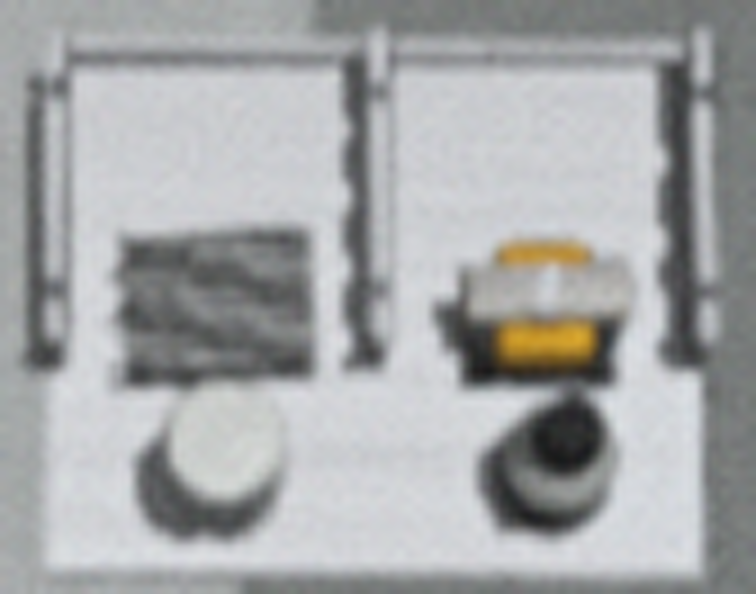

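View pics/s0d.png

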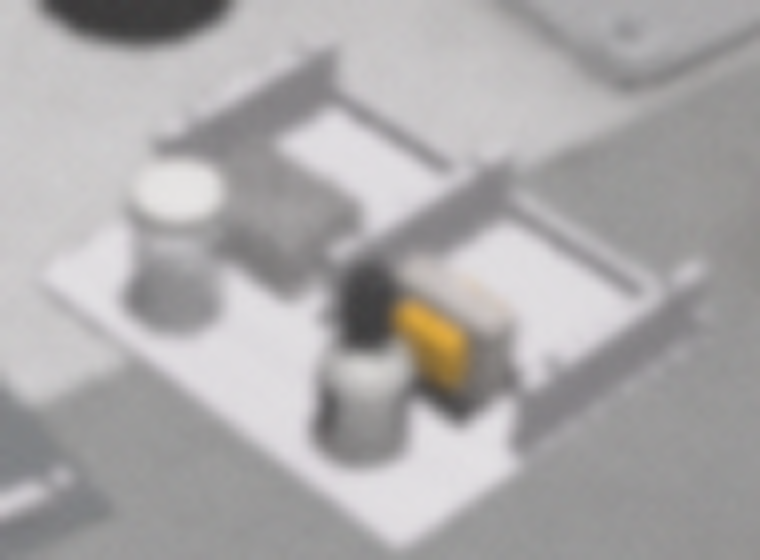

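```bash
cat >> h.py <<'E'
tc=lambda u,v:(296+(u+.5)/9-.5,142+(v+.5)/9-.5)
sc=lambda u,v:(310+(u+.5)/8-.5,170+(v+.5)/8-.5)
E
python3 - <<'E'
from h import *
t=np.load("pics/top0.npz");W=cloud("top",t['d'])
def T(nm,a,b):
    p,g=two(tc(*a),sc(*b));print(nm,p.round(4),"gap",round(g,4))
T("vial top",(226,440),(181,192));T("flux captop",(572,428),(372,268))
T("rack FL",(45,570),(45,278));T("rack FR",(705,572),(400,545))
T("part mid back top",(378,30),(500,165));T("R part back top",(703,32),(695,268));T("L part back top",(57,35),(328,52))
T("core top L",(463,290),(415,270));T("core top R",(632,290),(510,325))
for nm,pts,z in(("rack floor",[(45,572),(705,574)],.004),("vialtop",[(226,440)],.049),("fluxtop",[(572,428)],.064),("hs top TL TR BR BL",[(124,237),(306,230),(312,352),(120,352)],.026),("core top TL TR BR BL",[(463,268),(630,262),(632,312),(466,318)],.035),
 ("winding top front BL BR",[(498,362),(594,360)],.011),("hs bottom BL BR",[(118,382),(312,380)],.004),("foot BL BR",[(466,384),(612,382)],.004),("partition mid",[(378,30),(374,366)],.032),("R part",[(703,32),(708,360)],.032)):
    print(nm,[plane("top",*tc(*p),z)[:2].round(4).tolist() for p in pts])
Z=W[...,2];r=np.hypot(W[...,0],W[...,1])
for a in np.arange(-90,60,10):
    az=np.degrees(np.arctan2(W[...,1],W[...,0]));m=(az>=a)&(az<a+10)
    print(a,[(round(lo,2),round(float(np.nanmax(Z[m&(r>=lo)&(r<lo+.1)],initial=0)),3)) for lo in(.2,.3,.4,.5,.6,.7)])
E
```

```text
vial top [0.4745 0.3315 0.0477] gap 0.0002
flux captop [0.4826 0.2599 0.0667] gap 0.0018
rack FL [0.4517 0.3683 0.0015] gap 0.0009
rack FR [0.4682 0.2238 0.0043] gap 0.0013
part mid back top [0.5756 0.3112 0.0231] gap 0.0049
R part back top [0.5828 0.2396 0.0305] gap 0.0026
L part back top [0.5658 0.3813 0.0247] gap 0.003
core top L [0.5192 0.2846 0.0296] gap 0.0007
core top R [0.5224 0.2485 0.0344] gap 0.0004
rack floor [[0.4503, 0.3682], [0.4684, 0.2234]]
vialtop [[0.4743, 0.3315]]
fluxtop [[0.4824, 0.2601]]
hs top TL TR BR BL [[0.5225, 0.3598], [0.5291, 0.3204], [0.5018, 0.3157], [0.4965, 0.3573]]
core top TL TR BR BL [[0.5223, 0.2855], [0.5283, 0.2497], [0.5171, 0.2481], [0.5112, 0.2836]]
winding top front BL BR [[0.5088, 0.2745], [0.512, 0.2535]]
hs bottom BL BR [[0.4953, 0.3579], [0.5013, 0.315]]
foot BL BR [[0.5047, 0.2807], [0.5093, 0.2485]]
partition mid [[0.5749, 0.3101], [0.4989, 0.302]]
R part [[0.5835, 0.239], [0.5094, 0.2304]]
-90 [(0.2, 0.0), (0.3, 0.0), (0.4, 0.0), (0.5, 0.0), (0.6, 0.0), (0.7, 0.0)]
-80 [(0.2, 0.0), (0.3, 0.0), (0.4, 0.0), (0.5, 0.0), (0.6, 0.0), (0.
[... 420 characters left out ...]

-20 [(0.2, 0.008), (0.3, 0.119), (0.4, 0.247), (0.5, 0.278), (0.6, 0.27), (0.7, 0.218)]
-10 [(0.2, 0.008), (0.3, 0.12), (0.4, 0.361), (0.5, 0.276), (0.6, 0.266), (0.7, 0.208)]
0 [(0.2, 0.008), (0.3, 0.123), (0.4, 0.121), (0.5, 0.248), (0.6, 0.279), (0.7, 0.008)]
10 [(0.2, 0.008), (0.3, 0.046), (0.4, 0.045), (0.5, 0.017), (0.6, 0.338), (0.7, 0.009)]
20 [(0.2, 0.008), (0.3, 0.014), (0.4, 0.018), (0.5, 0.068), (0.6, 0.369), (0.7, 0.39)]
30 [(0.2, 0.01), (0.3, 0.035), (0.4, 0.036), (0.5, 0.053), (0.6, 0.039), (0.7, 0.404)]
40 [(0.2, 0.004), (0.3, 0.035), (0.4, 0.012), (0.5, 0.019), (0.6, 0.038), (0.7, 0.05)]
50 [(0.2, 0.002), (0.3, 0.008), (0.4, 0.013), (0.5, 0.017), (0.6, 0.017), (0.7, 0.006)]
```

Run:
```python
from h import *
P=np.concatenate([cloud(n,np.load(f"pics/{n}0.npz")['d']).reshape(-1,3) for n in("top","scene")]);P=P[~np.isnan(P[:,0])]
r=np.hypot(P[:,0],P[:,1]);az=np.degrees(np.arctan2(P[:,1],P[:,0]))
for a in np.arange(-80,60,10):
    m=(az>=a)&(az<a+10)
    print(a,[(round(lo,2),round(float(np.max(P[m&(r>=lo)&(r<lo+.1),2],initial=0)),2)) for lo in(.2,.3,.4,.5,.6,.7,.8)])
for x0 in np.arange(.5,.8,.05):
  for y0 in np.arange(.0,.4,.05):
    m=(abs(P[:,0]-x0-.025)<.025)&(abs(P[:,1]-y0-.025)<.025)&(P[:,2]>.1)
    if m.sum()>3: print("tall",x0.round(2),y0.round(2),P[m,2].min().round(3),P[m,2].max().round(3),m.sum())
```

```text
-80 [(0.2, 0.0), (0.3, 0.0), (0.4, 0.0), (0.5, 0.0), (0.6, 0.0), (0.7, 0.0), (0.8, 0.0)]
-70 [(0.2, 0.0), (0.3, 0.0), (0.4, 0.0), (0.5, 0.0), (0.6, 0.0), (0.7, 0.0), (0.8, 0.0)]
-60 [(0.2, 0.0), (0.3, 0.01), (0.4, 0.0), (0.5, 0.0), (0.6, 0.0), (0.7, 0.0), (0.8, 0.0)]
-50 [(0.2, 0.0), (0.3, 0.01), (0.4, 0.01), (0.5, 0.0), (0.6, 0.0), (0.7, 0.0), (0.8, 0.0)]
-40 [(0.2, 0.01), (0.3, 0.01), (0.4, 0.01), (0.5, 0.06), (0.6, 0.0), (0.7, 0.0), (0.8, 0.0)]
-30 [(0.2, 0.01), (0.3, 0.05), (0.4, 0.33), (0.5, 0.24), (0.6, 0.02), (0.7, 0.01), (0.8, 0.01)]
-20 [(0.2, 0.01), (0.3, 0.12), (0.4, 0.38), (0.5, 0.28), (0.6, 0.27), (0.7, 0.22), (0.8, 0.02)]
-10 [(0.2, 0.01), (0.3, 0.12), (0.4, 0.38), (0.5, 0.28), (0.6, 0.27), (0.7, 0.21), (0.8, 0.02)]
0 [(0.2, 0.01), (0.3, 0.12), (0.4, 0.12), (0.5, 0.25), (0.6, 0.28), (0.7, 0.44), (0.8, 0.02)]
10 [(0.2, 0.01), (0.3, 0.05), (0.4, 0.04), (0.5, 0.02), (0.6, 0.34), (0.7, 0.01), (0.8, 0.02)]
20 [(0.2, 0.01), (0.3, 0.01), (0.4, 0.02), (0.5, 0.07), (0.6, 0.37), (0.7, 0.4), (0.8, 0.14)]
30 [(0.2, 0.01), (0.3, 0.04), (0.4, 0.04), (0.5, 0.05), (0.6, 0.04), (0.7, 0.4), (0.8, 0.27)]
40 [(0.2, 0.0), (0.3, 0.03), (0.4, 0.01), (0.5, 0.02), (0.6, 0.04), (0.7, 0.05), (0.8, 0.05)]
50 [(0.2, 0.0), (0.3, 0.01), (0.4, 0.01), (0.5, 0.02), (0.6, 0.02), (0.7, 0.01), (0.8, 0.0)]
tall 0.55 0.0 0.188 0.246 928
tall 0.55 0.05 0.192 0.248 429
tall 0.6 0.0 0.208 0.249 721
tall 0.6 0.05 0.211 0.273 1525
tall 0.6 0.1 0.225 0.297 1831
tall 0.6 0.15 0.246 0.323 1919
tall 0.6 0.2 0.268 0.346 2016
tall 0.6 0.25 0.289 0.372 2108
tall 0.6 0.3 0.311 0.394 1864
tall 0.6 0.35 0.326 0.404 1436
tall 0.65 0.25 0.357 0.369 7
tall 0.65 0.3 0.333 0.394 148
tall 0.65 0.35 0.1 0.401 2032
tall 0.7 0.35 0.1 0.15 140
tall 0.75 0.0 0.432 0.444 71
tall 0.75 0.05 0.431 0.44 69
```

Run:
```python
from h import *
W=cloud("scene",np.load("pics/scene0.npz")['d'])
for p in [(470,308),(485,272),(500,250),(510,215),(528,185),(545,167),(570,163),(590,170),(608,190),(622,230),(630,280),(633,330),(636,380)]: print(p,W[p[1],p[0]].round(3))
print((-np.array(C['scene']['R']).T@C['scene']['t']).round(2),(-np.array(C['top']['R']).T@C['top']['t']).round(2))
```

```text
(470, 308) [ 0.416 -0.063  0.148]
(485, 272) [ 0.423 -0.061  0.216]
(500, 250) [ 0.431 -0.064  0.253]
(510, 215) [ 0.436 -0.057  0.3  ]
(528, 185) [ 0.451 -0.057  0.335]
(545, 167) [ 0.458 -0.063  0.359]
(570, 163) [ 0.459 -0.081  0.374]
(590, 170) [ 0.46  -0.099  0.376]
(608, 190) [ 0.456 -0.12   0.368]
(622, 230) [ 0.448 -0.147  0.344]
(630, 280) [ 0.444 -0.174  0.305]
(633, 330) [ 0.445 -0.2    0.256]
(636, 380) [ 0.451 -0.228  0.196]
[ 0.1  -0.2   0.59] [0.27 0.32 0.91]
```

>>> move_arm(deltas=[[0, 0, -0.04, 0, 0, 0, 1], [0, 0, -0.04, 0, 0, 0, 1], [0, 0, -0.04, 0, 0, 0, 1], [0, 0, -0.04, 0, 0, 0, 1], [0, 0, -0.04, 0, 0, 0, 1], [0, 0, -0.04, 0, 0, 0, 1], [0, 0, -0.01, 0, 0, 0, 1]])

```text
clock: 0.98
position: [0.1942, -0.5944, 0.4836]
ee_rot: [0.988, 0.157, 0.0, 0.002]
ft_force: [-0.1, -0.6, 0.8]
grip_width: 0.999
```

```bash
cat > p.py <<'E'
import sys,numpy as np
from scipy.spatial.transform import Rotation as Ro
from workcell import manip
o=manip.get_obs();R=Ro.from_quat(o['ee_rot']).as_matrix();p=np.array(o['position'])
yaw=np.degrees(np.arctan2(R[1,0],R[0,0]))
print("t",round(o['clock'],2),"p",p.round(4),"xyaw",yaw.round(2),"tilt",np.degrees(np.arccos(-R[2,2])).round(2),"q",np.round(o['joint_pos'],2),"F",np.round(o['ft_force'],1),"g",round(o['grip_width'],3))
# args: x y z yaw(tool x axis, deg) ; '-' keeps
a=sys.argv[1:]
while len(a)>=4:
    tgt=np.array([p[i] if a[i]=='-' else float(a[i]) for i in range(3)]);ty=yaw if a[3]=='-' else float(a[3])
    print("->",tgt.round(4),"delta in start tool frame",(R.T@(tgt-p)).round(4),"turn z",round((yaw-ty+180)%360-180,2))
    if a[3]!='-':
        c,s=np.cos(np.radians(ty)),np.sin(np.radians(ty));R=np.array([[c,s,0],[s,-c,0],[0,0,-1.]]);yaw=ty
        print("   delta with level frame at new yaw",(R.T@(tgt-p)).round(4))
    p=tgt;a=a[4:]
E
python3 p.py 0.45 -0.25 0.48 - 0.45 0.20 - -
```

```text
t 0.97 p [ 0.1942 -0.5944  0.4836] xyaw 18.1 tilt 0.19 q [ 1.21  0.35 -0.04  0.91  0.02  1.87 -0.08] F [-0.1 -0.6  0.8] g 0.999
-> [ 0.45 -0.25  0.48] delta in start tool frame [ 0.3501 -0.2479  0.0029] turn z 0.0
-> [0.45 0.2  0.48] delta in start tool frame [ 0.1398 -0.4277 -0.0014] turn z 0.0
```

>>> move_arm(deltas=[[0.035, -0.025, 0, 0, 0, 0, 1], [0.035, -0.025, 0, 0, 0, 0, 1], [0.035, -0.025, 0, 0, 0, 0, 1], [0.035, -0.025, 0, 0, 0, 0, 1], [0.035, -0.025, 0, 0, 0, 0, 1], [0.035, -0.025, 0, 0, 0, 0, 1], [0.035, -0.025, 0, 0, 0, 0, 1], [0.035, -0.025, 0, 0, 0, 0, 1], [0.035, -0.025, 0, 0, 0, 0, 1], [0.035, -0.025, 0, 0, 0, 0, 1]])

```text
clock: 2.22
position: [0.4497, -0.2465, 0.4802]
ee_rot: [0.988, 0.157, -0.001, -0.0]
ft_force: [0.5, 0.3, -0.2]
grip_width: 1.002
```

```bash
python3 p.py 0.42 0.18 - -
```

```text
t 2.23 p [ 0.4497 -0.2465  0.4802] xyaw 18.09 tilt 0.09 q [ 0.73  0.1  -0.36  1.23  0.04  1.82 -0.87] F [ 0.5  0.3 -0.2] g 1.002
-> [0.42   0.18   0.4802] delta in start tool frame [ 1.042e-01 -4.146e-01  3.000e-04] turn z 0.0
```

>>> move_arm(deltas=[[0.0104, -0.0415, 0, 0, 0, 0, 1], [0.0104, -0.0415, 0, 0, 0, 0, 1], [0.0104, -0.0415, 0, 0, 0, 0, 1], [0.0104, -0.0415, 0, 0, 0, 0, 1], [0.0104, -0.0415, 0, 0, 0, 0, 1], [0.0104, -0.0415, 0, 0, 0, 0, 1], [0.0104, -0.0415, 0, 0, 0, 0, 1], [0.0104, -0.0415, 0, 0, 0, 0, 1], [0.0104, -0.0415, 0, 0, 0, 0, 1], [0.0104, -0.0415, 0, 0, 0, 0, 1]])

```text
clock: 3.48
position: [0.4187, 0.1802, 0.4803]
ee_rot: [0.988, 0.157, -0.001, 0.0]
ft_force: [0.1, -0.5, 0.1]
grip_width: 0.999
```

```bash
python3 p.py 0.42 0.24 0.20 6.8 0.4825 0.260 0.16 6.8
```

```text
t 3.48 p [0.4187 0.1802 0.4803] xyaw 18.07 tilt 0.07 q [ 0.35 -0.02 -0.83  1.34 -0.01  1.81 -1.73] F [ 0.1 -0.5  0.1] g 0.999
-> [0.42 0.24 0.2 ] delta in start tool frame [ 0.0202 -0.0566  0.2802] turn z 11.27
   delta with level frame at new yaw [ 0.0084 -0.0592  0.2803]
-> [0.4825 0.26   0.16  ] delta in start tool frame [ 0.0644 -0.0125  0.04  ] turn z 0.0
   delta with level frame at new yaw [ 0.0644 -0.0125  0.04  ]
```

>>> move_arm(deltas=[[0, -0.03, 0.03, 0, 0, 6, 0.2], [0, -0.03, 0.03, 0, 0, 5.3, 0.2], [0.004, 0, 0.04, 0, 0, 0, 0.2], [0.004, 0, 0.04, 0, 0, 0, 0.2], [0, 0, 0.04, 0, 0, 0, 0.2], [0, 0, 0.04, 0, 0, 0, 0.2], [0, 0, 0.04, 0, 0, 0, 0.2], [0, 0, 0.02, 0, 0, 0, 0.2], [0, 0, 0, 0, 0, 0, 0.2]])

```text
clock: 4.6
position: [0.4102, 0.237, 0.1994]
ee_rot: [0.998, 0.059, -0.002, 0.001]
ft_force: [-0.4, 0.0, 0.3]
grip_width: 0.602
```

```bash
python3 p.py 0.4825 0.260 0.11 6.8 - - 0.02 6.8
python3 - <<'E'
from h import *
for n in("top","scene"):
    im,d=viewer.camera(n);cv2.imwrite(f"pics/{n}1.png",im[:,:,::-1])
E
```

```text
t 4.6 p [0.4102 0.237  0.1994] xyaw 6.81 tilt 0.22 q [ 0.27  0.1  -0.92  1.85  0.08  1.24 -2.13] F [-0.4  0.   0.3] g 0.602
-> [0.4825 0.26   0.11  ] delta in start tool frame [ 0.0748 -0.0143  0.0891] turn z 0.01
   delta with level frame at new yaw [ 0.0745 -0.0142  0.0894]
-> [0.4825 0.26   0.02  ] delta in start tool frame [0.   0.   0.09] turn z 0.0
   delta with level frame at new yaw [0.   0.   0.09]
```

View pics/scene1.png

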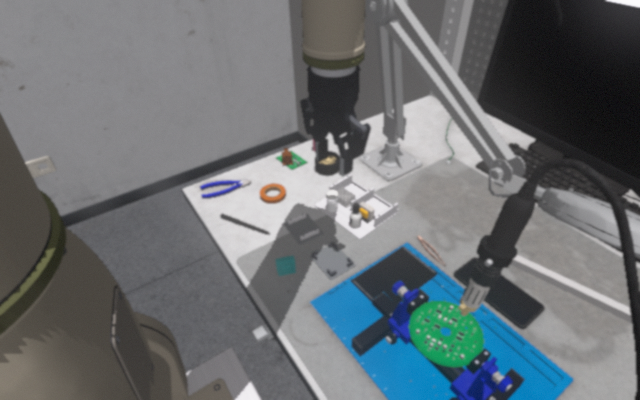

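View pics/top1.png

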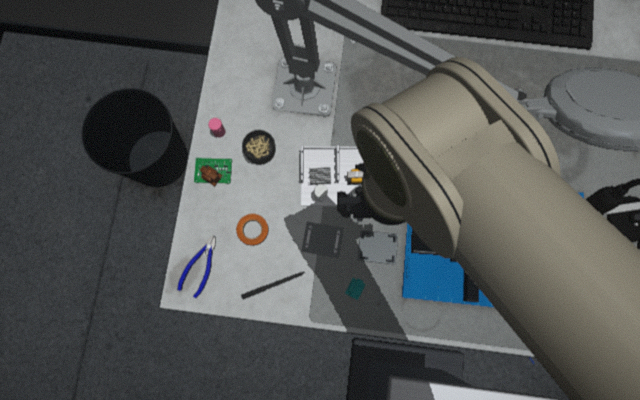

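The scene view shows the gripper at about (335,130), clear of everything. In the top view the wrist housing at (480,110) is close to the lamp arm, so I'll check its height before descending.

Run:
```python
from h import *
im,d=viewer.camera("top");W=cloud("top",d)
for p in [(385,170),(370,120),(400,95),(440,70),(470,65),(520,100),(545,140),(480,110),(450,150),(450,230),(520,160),(560,230)]: print(p,W[p[1],p[0]].round(3))
```

```text
(385, 170) [0.375 0.274 0.557]
(370, 120) [0.403 0.292 0.587]
(400, 95) [0.432 0.27  0.574]
(440, 70) [0.46  0.24  0.569]
(470, 65) [0.456 0.222 0.588]
(520, 100) [0.623 0.03  0.215]
(545, 140) [0.396 0.172 0.604]
(480, 110) [0.419 0.213 0.59 ]
(450, 150) [0.381 0.236 0.602]
(450, 230) [0.327 0.231 0.597]
(520, 160) [0.377 0.191 0.611]
(560, 230) [0.329 0.174 0.631]
```

>>> move_arm(deltas=[[0.025, -0.005, 0.02, 0, 0, 0, 0.2], [0.025, -0.005, 0.03, 0, 0, 0, 0.2], [0.025, -0.004, 0.03, 0, 0, 0, 0.2], [0, 0, 0, 0, 0, 0, 0.2], [0, 0, 0, 0, 0, 0, 0.2]])

```text
clock: 5.38
position: [0.4843, 0.2611, 0.1225]
ee_rot: [0.998, 0.059, 0.0, -0.0]
ft_force: [-0.5, -0.4, 1.7]
grip_width: 0.602
```

```bash
python3 p.py 0.4825 0.260 0.019 6.8
python3 - <<'E'
from h import *
for n in("top","scene"):
    im,d=viewer.camera(n);crop(im,300,100,160,120,5,f"pics/{n}2.png")
E
```

```text
t 5.38 p [0.4843 0.2611 0.1225] xyaw 6.81 tilt 0.07 q [ 0.15  0.38 -0.86  1.76  0.32  1.15 -2.27] F [-0.5 -0.4  1.7] g 0.602
-> [0.4825 0.26   0.019 ] delta in start tool frame [-0.0021  0.0009  0.1035] turn z 0.01
   delta with level frame at new yaw [-0.002   0.0009  0.1035]
```

View pics/scene2.png

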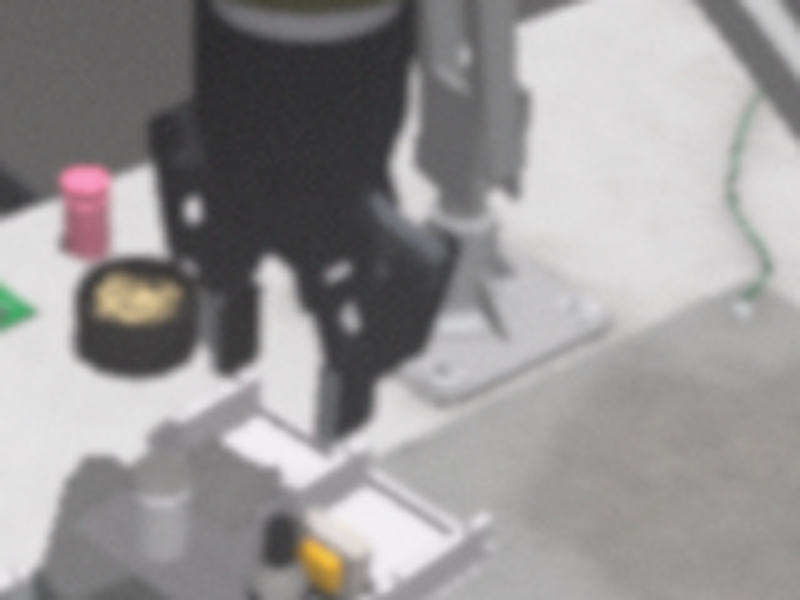

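View pics/top2.png

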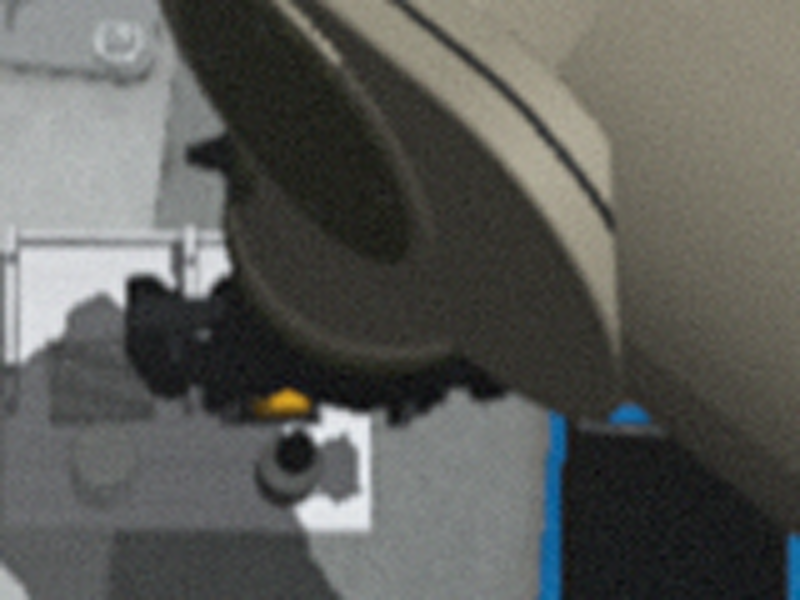

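>>> move_arm(deltas=[[-0.002, 0.001, 0.02, 0, 0, 0, 0.2], [0, 0, 0.025, 0, 0, 0, 0.2], [0, 0, 0.025, 0, 0, 0, 0.2], [0, 0, 0.02, 0, 0, 0, 0.2], [0, 0, 0.015, 0, 0, 0, 0.2], [0, 0, 0.006, 0, 0, 0, 0.2], [0, 0, 0, 0, 0, 0, 0.2], [0, 0, 0, 0, 0, 0, 0.2]])

```text
clock: 6.48
position: [0.4829, 0.2596, 0.011]
ee_rot: [0.998, 0.059, 0.001, -0.0]
ft_force: [0.1, 0.1, -0.0]
grip_width: 0.602
```

```bash
python3 p.py 0.4825 0.260 0.012 6.8
python3 - <<'E'
from h import *
im,d=viewer.camera("scene");crop(im,300,130,120,90,6,f"pics/s3.png")
E
```

```text
t 6.47 p [0.4829 0.2596 0.011 ] xyaw 6.79 tilt 0.07 q [ 0.07  0.53 -0.78  1.85  0.45  0.95 -2.36] F [ 0.1  0.1 -0. ] g 0.602
-> [0.4825 0.26   0.012 ] delta in start tool frame [-0.0004 -0.0004 -0.001 ] turn z -0.01
   delta with level frame at new yaw [-0.0004 -0.0004 -0.001 ]
```

View pics/s3.png

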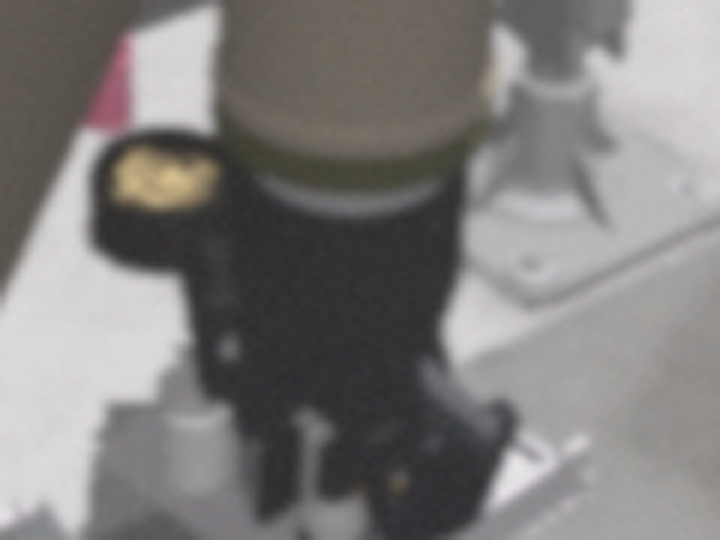

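The bottle sits between the fingers, so I'll close gently.

>>> move_arm(deltas=[[0, 0, 0, 0, 0, 0, -0.2], [0, 0, 0, 0, 0, 0, -0.4], [0, 0, 0, 0, 0, 0, -0.6], [0, 0, 0, 0, 0, 0, -0.6], [0, 0, 0, 0, 0, 0, -0.6], [0, 0, 0, 0, 0, 0, -0.6]], force=20)

```text
clock: 7.28
position: [0.4826, 0.2594, 0.0106]
ee_rot: [0.998, 0.059, 0.0, 0.0]
ft_force: [-0.3, 0.3, 5.3]
grip_width: 0.285
```

```bash
python3 p.py - - 0.03 - 0.4 0.2 0.15 -
python3 - <<'E'
from h import *
t=np.load("pics/top0.npz")['im'];crop(t,395,170,80,110,5,"pics/pad0.png")
W=cloud("top",np.load("pics/top0.npz")['d'])
for p in [(414,186),(457,188),(412,251),(456,254),(435,220),(445,250),(452,240),(460,240),(455,255),(470,225)]: print(p,W[p[1],p[0]].round(3), plane("top",*p,.011)[:2].round(3))
E
```

```text
t 7.28 p [0.4826 0.2594 0.0106] xyaw 6.8 tilt 0.03 q [ 0.07  0.53 -0.78  1.85  0.45  0.95 -2.36] F [-0.3  0.3  5.3] g 0.285
-> [0.4826 0.2594 0.03  ] delta in start tool frame [ 0.      0.     -0.0194] turn z 0.0
-> [0.4  0.2  0.15] delta in start tool frame [-0.089   0.0492 -0.12  ] turn z 0.0
(414, 186) [0.515 0.149 0.014] [0.516 0.149]
(457, 188) [0.523 0.064 0.012] [0.523 0.063]
(412, 251) [0.386 0.142 0.012] [0.386 0.142]
(456, 254) [0.387 0.067 0.046] [0.391 0.057]
(435, 220) [0.453 0.102 0.012] [0.453 0.102]
(445, 250) [0.397 0.078 0.009] [0.396 0.079]
(452, 240) [0.418 0.066 0.011] [0.418 0.067]
(460, 240) [0.421 0.049 0.005] [0.42  0.051]
(455, 255) [0.385 0.068 0.043] [0.389 0.059]
(470, 225) [0.446 0.042 0.039] [0.452 0.033]
```

View pics/pad0.png

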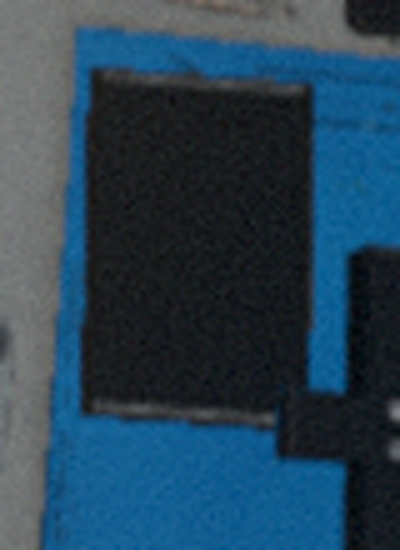

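>>> move_arm(deltas=[[0, 0, -0.01, 0, 0, 0, -0.6], [0, 0, -0.02, 0, 0, 0, -0.6], [0, 0, -0.025, 0, 0, 0, -0.6], [0, 0, -0.025, 0, 0, 0, -0.6], [0, 0, 0, 0, 0, 0, -0.6]])

```text
clock: 7.9
position: [0.4837, 0.2602, 0.0932]
ee_rot: [0.998, 0.059, 0.002, -0.001]
ft_force: [0.2, 0.1, -1.4]
grip_width: 0.286
```

```bash
python3 p.py 0.485 0.12 - 6.8
python3 - <<'E'
from h import *
for n in("top","scene"):
    im,d=viewer.camera(n);cv2.imwrite(f"pics/{n}4.png",im[:,:,::-1])
E
```

```text
t 7.9 p [0.4837 0.2602 0.0932] xyaw 6.79 tilt 0.24 q [ 0.13  0.42 -0.85  1.79  0.35  1.09 -2.29] F [ 0.2  0.1 -1.4] g 0.286
-> [0.485  0.12   0.0932] delta in start tool frame [-0.0152  0.1394 -0.0002] turn z -0.01
   delta with level frame at new yaw [-0.0153  0.1394  0.    ]
```

View pics/scene4.png

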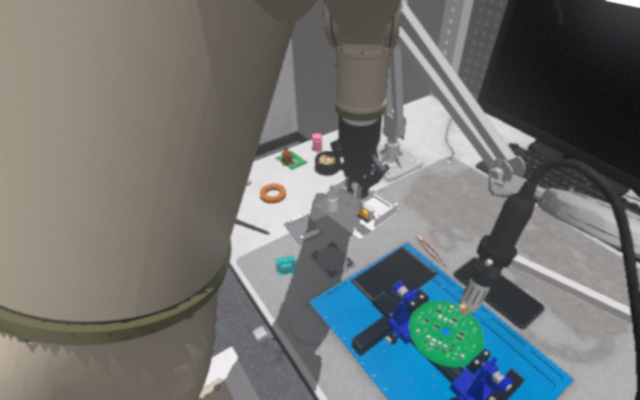

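The bottle is held at about (357,192), clear of the rack, and the way to the pad is open. I'll move it across.

>>> move_arm(deltas=[[-0.002, 0.02, 0, 0, 0, 0, -0.6], [-0.003, 0.03, 0, 0, 0, 0, -0.6], [-0.003, 0.03, 0, 0, 0, 0, -0.6], [-0.003, 0.03, 0, 0, 0, 0, -0.6], [-0.003, 0.02, 0, 0, 0, 0, -0.6], [-0.001, 0.009, 0, 0, 0, 0, -0.6], [0, 0, 0, 0, 0, 0, -0.6]])

```text
clock: 8.88
position: [0.4838, 0.1194, 0.09]
ee_rot: [0.998, 0.059, -0.0, 0.0]
ft_force: [-0.6, -0.1, 0.0]
grip_width: 0.288
```

```bash
python3 p.py 0.485 0.12 0.0176 6.8
python3 - <<'E'
from h import *
for n in("top","scene"):
    im,d=viewer.camera(n);cv2.imwrite(f"pics/{n}5.png",im[:,:,::-1])
    if n=="top":
        W=cloud(n,d);m=(W[...,2]>.3)&(W[...,0]>.25)
        for y0 in np.arange(-.2,.2,.04):
            k=m&(abs(W[...,1]-y0-.02)<.02)
            if k.sum(): print(y0.round(2),W[k][:,0].min().round(2),W[k][:,0].max().round(2),"z",W[k][:,2].min().round(2),W[k][:,2].max().round(2))
E
```

```text
t 8.88 p [0.4838 0.1194 0.09  ] xyaw 6.76 tilt 0.03 q [ 0.42  0.3  -0.84  1.92  0.26  1.04 -1.98] F [-0.6 -0.1  0. ] g 0.288
-> [0.485  0.12   0.0176] delta in start tool frame [ 0.0013 -0.0005  0.0724] turn z -0.04
   delta with level frame at new yaw [ 0.0012 -0.0005  0.0724]
0.04 0.29 0.51 z 0.49 0.56
0.08 0.32 0.55 z 0.3 0.55
0.12 0.39 0.63 z 0.3 0.51
0.16 0.45 0.64 z 0.3 0.49
```

View pics/scene5.png

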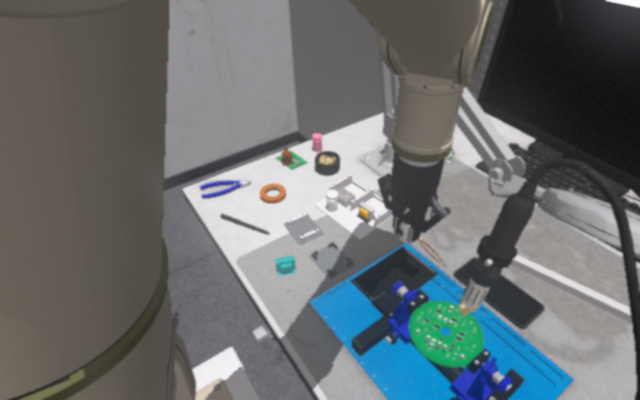

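View pics/top5.png

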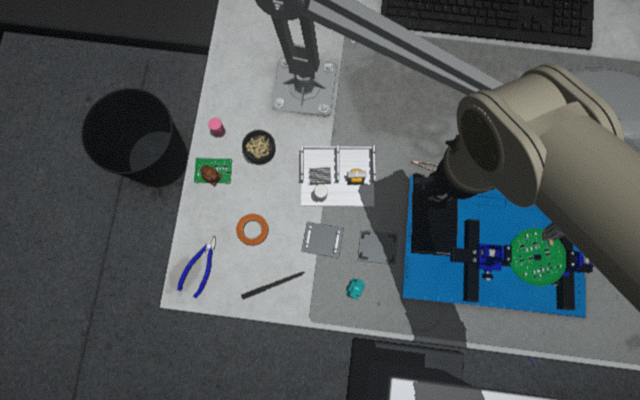

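>>> move_arm(deltas=[[0.001, 0, 0.02, 0, 0, 0, -0.6], [0, 0, 0.02, 0, 0, 0, -0.6], [0, 0, 0.02, 0, 0, 0, -0.6], [0, 0, 0.01, 0, 0, 0, -0.6], [0, 0, 0.002, 0, 0, 0, -0.6], [0, 0, 0, 0, 0, 0, -0.6], [0, 0, 0, 0, 0, 0, -0.6]])

```text
clock: 9.85
position: [0.4854, 0.1197, 0.0187]
ee_rot: [0.998, 0.059, 0.0, 0.0]
ft_force: [0.1, 0.2, 0.1]
grip_width: 0.285
```

```bash
python3 p.py
```

```text
t 9.85 p [0.4854 0.1197 0.0187] xyaw 6.78 tilt 0.05 q [ 0.36  0.41 -0.79  1.97  0.37  0.91 -2.07] F [0.1 0.2 0.1] g 0.285
```

>>> move_arm(deltas=[[0, 0, 0.001, 0, 0, 0, -0.6], [0, 0, 0, 0, 0, 0, -0.4], [0, 0, 0, 0, 0, 0, -0.2], [0, 0, 0, 0, 0, 0, 0], [0, 0, 0, 0, 0, 0, 0.2], [0, 0, 0, 0, 0, 0, 0.2], [0, 0, -0.015, 0, 0, 0, 0.2], [0, 0, -0.025, 0, 0, 0, 0.2], [0, 0, -0.03, 0, 0, 0, 0.2], [0, 0, -0.03, 0, 0, 0, 0.2]])

```text
clock: 11.1
position: [0.485, 0.1199, 0.1192]
ee_rot: [0.998, 0.059, 0.0, -0.0]
ft_force: [-0.1, 0.3, -0.7]
grip_width: 0.599
```

```bash
python3 p.py 0.4745 0.3315 - 6.8
python3 - <<'E'
from h import *
for n in("top","scene"):
    im,d=viewer.camera(n);np.savez(f"pics/{n}6.npz",im=im,d=d);cv2.imwrite(f"pics/{n}6.png",im[:,:,::-1])
E
```

```text
t 11.1 p [0.485  0.1199 0.1192] xyaw 6.82 tilt 0.04 q [ 0.44  0.26 -0.86  1.89  0.22  1.09 -1.96] F [-0.1  0.3 -0.7] g 0.599
-> [0.4745 0.3315 0.1192] delta in start tool frame [ 0.0147 -0.2113  0.    ] turn z 0.02
   delta with level frame at new yaw [ 0.0146 -0.2113  0.    ]
```

View pics/scene6.png

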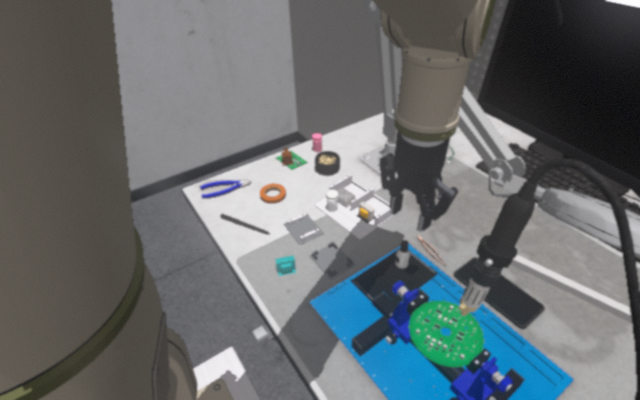

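The flux bottle stands upright on the pad at (403,258). Joint 7 is near its limit, so I'll make a half turn of the tool, which gives the same grasp, while moving toward the vial.

>>> move_arm(deltas=[[0, 0, 0, 0, 0, -10, 0.2], [0, 0, 0, 0, 0, -10, 0.2], [0, 0, 0, 0, 0, -10, 0.2], [0, 0, 0, 0, 0, -10, 0.2], [0, 0, 0, 0, 0, -10, 0.2], [0, 0, 0, 0, 0, -10, 0.2], [0, 0, 0, 0, 0, -10, 0.2], [0, 0, 0, 0, 0, -10, 0.2], [0, 0, 0, 0, 0, -10, 0.2], [0, 0, 0, 0, 0, -10, 0.2]])

```text
clock: 12.45
position: [0.4848, 0.1196, 0.1175]
ee_rot: [0.594, 0.805, -0.0, 0.0]
ft_force: [0.2, 0.2, -0.4]
grip_width: 0.601
```

>>> move_arm(deltas=[[0, 0, 0, 0, 0, -10, 0.2], [0, 0, 0, 0, 0, -10, 0.2], [0, 0, 0, 0, 0, -10, 0.2], [0, 0, 0, 0, 0, -10, 0.2], [0, 0, 0, 0, 0, -10, 0.2], [0, 0, 0, 0, 0, -10, 0.2], [0, 0, 0, 0, 0, -10, 0.2], [0, 0, 0, 0, 0, -10, 0.2], [0, 0, 0, 0, 0, 0, 0.2]])

```text
clock: 13.58
position: [0.4849, 0.1196, 0.1174]
ee_rot: [-0.059, 0.998, 0.0, -0.0]
ft_force: [-0.1, -0.0, -0.3]
grip_width: 0.602
```

```bash
python3 p.py 0.4745 0.3315 - -173.2
python3 - <<'E'
from h import *
t=np.load("pics/top6.npz")['im'];s=np.load("pics/scene6.npz")['im']
crop(t,296,142,84,66,9,"pics/t6d.png");crop(s,310,170,95,70,8,"pics/s6d.png")
E
```

```text
t 13.57 p [0.4849 0.1196 0.1174] xyaw -173.27 tilt 0.02 q [ 0.82  0.57 -1.41  1.88  0.6   1.23  0.9 ] F [-0.1 -0.  -0.3] g 0.602
-> [0.4745 0.3315 0.1174] delta in start tool frame [-1.450e-02  2.116e-01  1.000e-04] turn z -0.07
   delta with level frame at new yaw [-0.0148  0.2116  0.    ]
```

View pics/s6d.png

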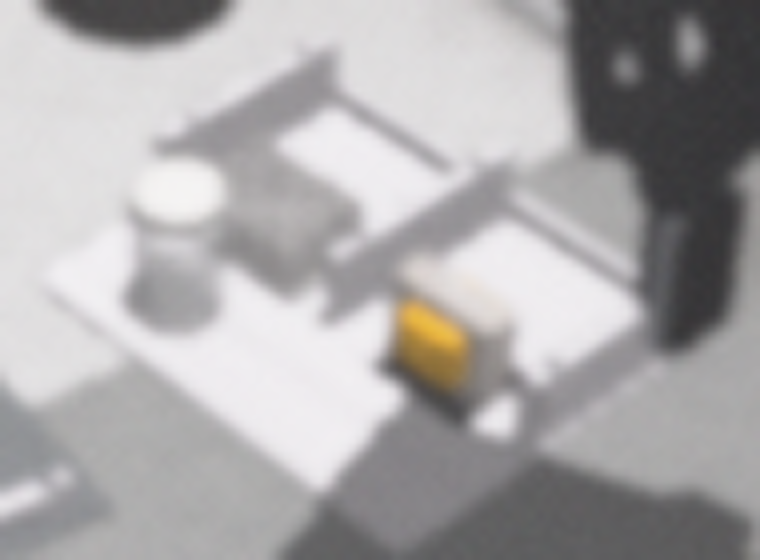

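Joint 3 is now near its limit. I'll take a small step and watch it.

>>> move_arm(deltas=[[-0.003, 0.02, 0, 0, 0, 0, 0.2], [-0.003, 0.02, 0, 0, 0, 0, 0.2]])

```text
clock: 13.82
position: [0.4863, 0.1603, 0.1174]
ee_rot: [-0.056, 0.998, -0.0, 0.0]
ft_force: [0.1, -0.6, -0.0]
grip_width: 0.601
```

```bash
python3 p.py 0.4745 0.3315 - -173.2
```

```text
t 13.82 p [0.4863 0.1603 0.1174] xyaw -173.53 tilt 0.02 q [ 0.7   0.58 -1.38  1.85  0.6   1.24  0.82] F [ 0.1 -0.6 -0. ] g 0.601
-> [0.4745 0.3315 0.1174] delta in start tool frame [-7.600e-03  1.715e-01 -1.000e-04] turn z -0.33
   delta with level frame at new yaw [-0.0086  0.1714  0.    ]
```

Joint 3 is moving away from its limit, so I'll continue.

>>> move_arm(deltas=[[-0.001, 0.03, 0, 0, 0, 0, 0.2], [-0.001, 0.03, 0, 0, 0, 0, 0.2], [-0.001, 0.03, 0, 0, 0, 0, 0.2], [-0.001, 0.03, 0, 0, 0, 0, 0.2], [-0.002, 0.03, 0, 0, 0, 0, 0.2], [-0.002, 0.02, 0, 0, 0, -0.3, 0.2], [0, 0, 0, 0, 0, 0, 0.2]])

```text
clock: 14.7
position: [0.4732, 0.3313, 0.1176]
ee_rot: [-0.061, 0.998, 0.0, 0.0]
ft_force: [0.3, -0.4, 0.2]
grip_width: 0.6
```

```bash
python3 p.py 0.4745 0.3315 .01 -173.2;python3 - <<'E'
from h import *
im,d=viewer.camera("scene");cv2.imwrite("pics/scene7.png",im[:,:,::-1])
im,d=viewer.camera("top");cv2.imwrite("pics/top7.png",im[:,:,::-1])
E
```

```text
t 14.7 p [0.4732 0.3313 0.1176] xyaw -172.96 tilt 0.04 q [ 0.24  0.66 -1.25  1.68  0.66  1.29  0.55] F [ 0.3 -0.4  0.2] g 0.6
-> [0.4745 0.3315 0.01  ] delta in start tool frame [-1.300e-03 -1.000e-04  1.076e-01] turn z 0.24
   delta with level frame at new yaw [-0.0013  0.      0.1076]
```

View pics/scene7.png

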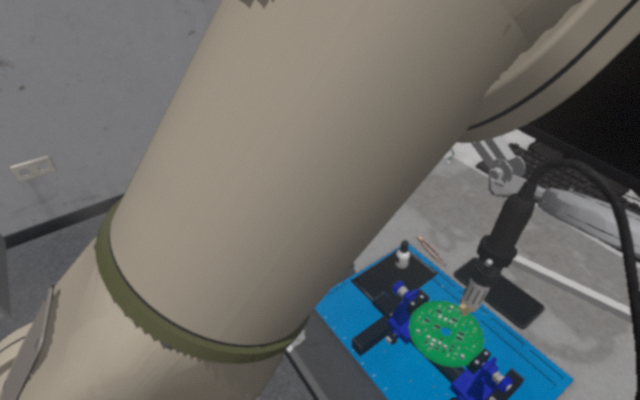

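View pics/top7.png

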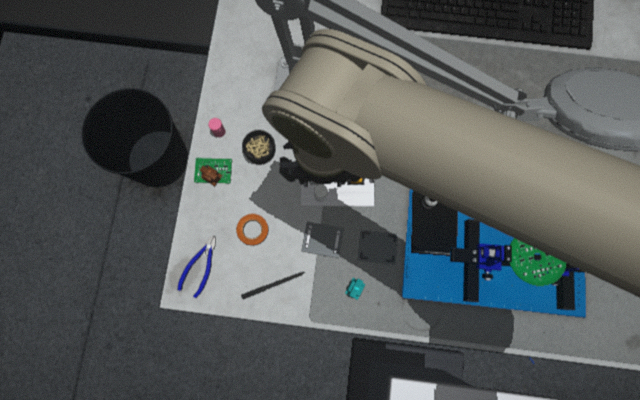

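The forearm now lies across toward the lamp and the iron, so I'll check its height.

Run:
```python
from h import *
im,d=viewer.camera("top");W=cloud("top",d)
for p in [(320,45),(360,40),(400,65),(330,150),(310,140),(400,100),(430,130),(450,95),(500,110),(500,170),(560,140),(560,210),(620,170),(620,270)]: print(p,W[p[1],p[0]].round(3))
```

```text
(320, 45) [0.511 0.342 0.498]
(360, 40) [0.512 0.304 0.513]
(400, 65) [0.488 0.266 0.519]
(330, 150) [0.414 0.32  0.474]
(310, 140) [0.424 0.341 0.467]
(400, 100) [0.448 0.264 0.53 ]
(430, 130) [0.42  0.238 0.54 ]
(450, 95) [0.461 0.22  0.526]
(500, 110) [0.598 0.064 0.223]
(500, 170) [0.387 0.183 0.555]
(560, 140) [0.418 0.138 0.557]
(560, 210) [0.358 0.141 0.566]
(620, 170) [0.392 0.103 0.576]
(620, 270) [0.319 0.093 0.561]
```

>>> move_arm(deltas=[[-0.001, 0, 0.02, 0, 0, 0, 0.2], [0, 0, 0.025, 0, 0, 0, 0.2], [0, 0, 0.025, 0, 0, 0, 0.2], [0, 0, 0.02, 0, 0, 0, 0.2], [0, 0, 0.01, 0, 0, 0, 0.2], [0, 0, 0.006, 0, 0, 0, 0.2], [0, 0, 0, 0, 0, 0, 0.2], [0, 0, 0, 0, 0, 0, 0.2]])

```text
clock: 15.85
position: [0.4754, 0.3303, 0.0119]
ee_rot: [-0.062, 0.998, 0.0, 0.0]
ft_force: [0.8, 1.3, 0.2]
grip_width: 0.601
```

```bash
python3 p.py 0.4745 0.3315 .012 -173.2
```

```text
t 15.85 p [0.4754 0.3303 0.0119] xyaw -172.91 tilt 0.06 q [ 0.17  0.78 -1.13  1.75  0.78  1.13  0.48] F [0.8 1.3 0.2] g 0.601
-> [0.4745 0.3315 0.012 ] delta in start tool frame [ 0.0007  0.0013 -0.0001] turn z 0.29
   delta with level frame at new yaw [ 0.0007  0.0013 -0.0001]
```

>>> move_arm(deltas=[[0.001, 0.001, 0, 0, 0, 0, 0.2], [0, 0, 0, 0, 0, 0, -0.1], [0, 0, 0, 0, 0, 0, -0.3], [0, 0, 0, 0, 0, 0, -0.5], [0, 0, 0, 0, 0, 0, -0.6], [0, 0, 0, 0, 0, 0, -0.6], [0, 0, 0, 0, 0, 0, -0.6]], force=20)

```text
clock: 16.73
position: [0.474, 0.3309, 0.0114]
ee_rot: [-0.062, 0.998, 0.0, 0.0]
ft_force: [-0.5, 0.4, 2.2]
grip_width: 0.308
```

```bash
python3 p.py
```

```text
t 16.73 p [0.474  0.3309 0.0114] xyaw -172.91 tilt 0.01 q [ 0.16  0.78 -1.13  1.76  0.78  1.13  0.48] F [-0.5  0.4  2.2] g 0.308
```

>>> move_arm(deltas=[[0, 0, -0.01, 0, 0, 0, -0.6], [0, 0, -0.02, 0, 0, 0, -0.6], [0, 0, -0.025, 0, 0, 0, -0.6], [0, 0, -0.025, 0, 0, 0, -0.6], [0, 0, -0.02, 0, 0, 0, -0.6], [0, 0, 0, 0, 0, 0, -0.6]])

```text
clock: 17.48
position: [0.4746, 0.3314, 0.1132]
ee_rot: [-0.062, 0.998, 0.0, 0.001]
ft_force: [-1.3, -0.2, 0.5]
grip_width: 0.302
```

```bash
python3 p.py .425 .115 - -173.2;python3 - <<'E'
from h import *
im,d=viewer.camera("top");crop(im,250,120,200,150,4,"pics/top8.png")
E
```

```text
t 17.48 p [0.4746 0.3314 0.1132] xyaw -172.93 tilt 0.15 q [ 0.23  0.67 -1.24  1.68  0.66  1.28  0.55] F [-1.3 -0.2  0.5] g 0.302
-> [0.425  0.115  0.1132] delta in start tool frame [ 0.0759 -0.2086 -0.0004] turn z 0.27
   delta with level frame at new yaw [ 0.0749 -0.209   0.    ]
```

View pics/top8.png

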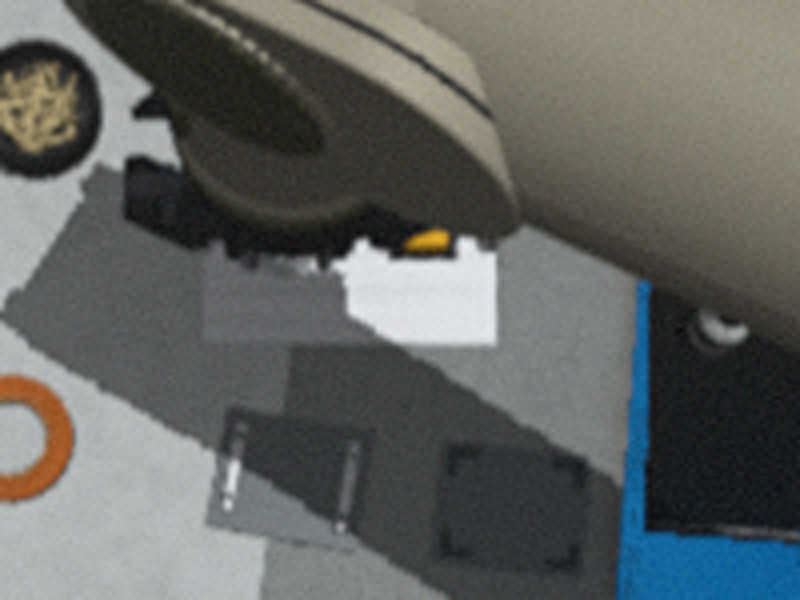

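The vial is lifted, and the rack's left front is empty in the crop around (260,300). I'll move part of the way, turn 90°, and then go on to the pad.

```bash
python3 p.py .42 .22 - - - - - 96.8 .408 .12 - 96.8
```

```text
t 17.52 p [0.4743 0.3308 0.1118] xyaw -172.93 tilt 0.06 q [ 0.23  0.67 -1.24  1.69  0.66  1.28  0.55] F [ 0.4  0.8 -1. ] g 0.307
-> [0.42   0.22   0.1118] delta in start tool frame [ 6.750e-02 -1.033e-01 -1.000e-04] turn z 0.0
-> [0.42   0.22   0.1118] delta in start tool frame [0. 0. 0.] turn z 90.27
   delta with level frame at new yaw [0. 0. 0.]
-> [0.408  0.12   0.1118] delta in start tool frame [-0.0979 -0.0238  0.    ] turn z 0.0
   delta with level frame at new yaw [-0.0979 -0.0238  0.    ]
```

>>> move_arm(deltas=[[0.017, -0.026, 0, 0, 0, 0, -0.6], [0.017, -0.026, 0, 0, 0, 0, -0.6], [0.017, -0.026, 0, 0, 0, 0, -0.6], [0.017, -0.026, 0, 0, 0, 0, -0.6], [0, 0, 0, 0, 0, 10, -0.6], [0, 0, 0, 0, 0, 10, -0.6], [0, 0, 0, 0, 0, 10, -0.6], [0, 0, 0, 0, 0, 10, -0.6], [0, 0, 0, 0, 0, 10, -0.6], [0, 0, 0, 0, 0, 10, -0.6]])

```text
clock: 18.77
position: [0.4188, 0.2188, 0.1106]
ee_rot: [0.448, 0.894, -0.0, -0.0]
ft_force: [0.2, 0.6, -0.1]
grip_width: 0.306
```

>>> move_arm(deltas=[[0, 0, 0, 0, 0, 10, -0.6], [0, 0, 0, 0, 0, 10, -0.6], [0, 0, 0, 0, 0, 10, -0.6], [0, 0, 0, 0, 0, 0, -0.6]])

```text
clock: 19.27
position: [0.4189, 0.2189, 0.1107]
ee_rot: [0.662, 0.75, -0.001, -0.0]
ft_force: [-0.4, -0.5, -0.5]
grip_width: 0.304
```

```bash
python3 p.py .408 .12 - 96.8
```

```text
t 19.27 p [0.4189 0.2189 0.1107] xyaw 97.16 tilt 0.06 q [ 0.43  0.27 -1.1   1.95  0.27  1.08 -0.67] F [-0.4 -0.5 -0.5] g 0.304
-> [0.408  0.12   0.1107] delta in start tool frame [-0.0968 -0.0231  0.0001] turn z 0.36
   delta with level frame at new yaw [-0.097  -0.0225  0.    ]
```

>>> move_arm(deltas=[[-0.024, -0.006, 0, 0, 0, 0, -0.6], [-0.024, -0.006, 0, 0, 0, 0, -0.6], [-0.024, -0.006, 0, 0, 0, 0, -0.6], [-0.024, -0.005, 0, 0, 0, 0, -0.6], [0, 0, 0, 0, 0, 0, -0.6]])

```text
clock: 19.9
position: [0.4081, 0.1191, 0.1108]
ee_rot: [0.662, 0.75, -0.001, 0.0]
ft_force: [0.4, -0.1, 0.4]
grip_width: 0.305
```

```bash
python3 p.py .408 .12 .019 -;python3 - <<'E'
from h import *
im,d=viewer.camera("scene");crop(im,240,150,200,150,4,"pics/s9.png")
im,d=viewer.camera("top");cv2.imwrite("pics/top9.png",im[:,:,::-1])
E
```

```text
t 19.9 p [0.4081 0.1191 0.1108] xyaw 97.14 tilt 0.09 q [ 0.71  0.1  -1.11  2.06  0.11  1.04 -0.34] F [ 0.4 -0.1  0.4] g 0.305
-> [0.408 0.12  0.019] delta in start tool frame [0.001  0.0001 0.0918] turn z 0.0
```

View pics/s9.png

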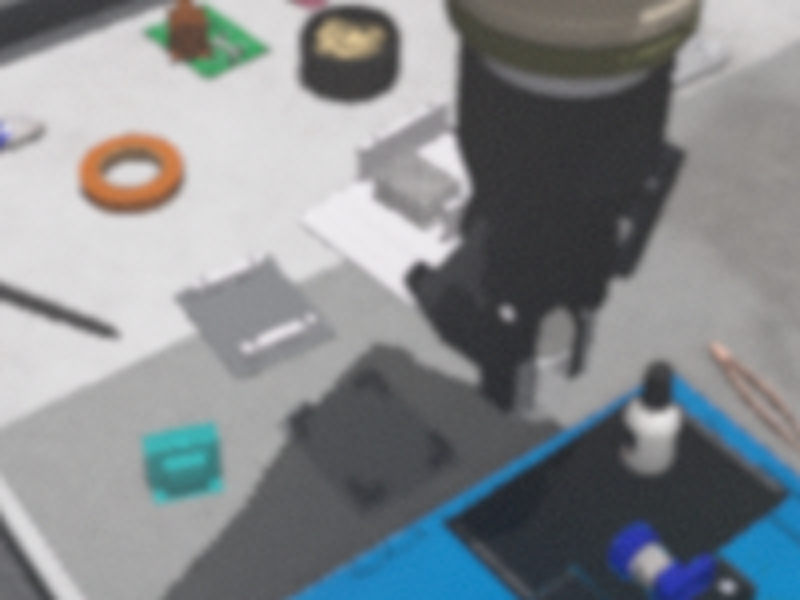

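View pics/top9.png

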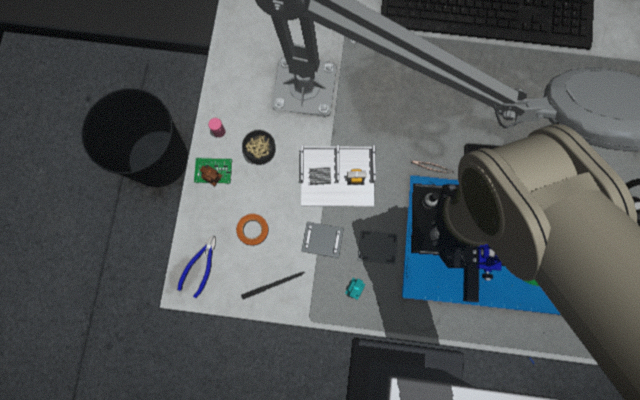

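Run:
```python
from h import *
W=cloud("scene",np.load("pics/scene0.npz")['d'])
for p in [(400,287),(405,284),(412,294),(420,297),(375,335),(395,325)]: print(p,W[p[1],p[0]].round(3))
P=cloud("scene",np.load("pics/scene0.npz")['d']).reshape(-1,3);P=np.concatenate([P,cloud("top",np.load("pics/top0.npz")['d']).reshape(-1,3)])
m=(P[:,0]>.33)&(P[:,0]<.5)&(P[:,1]>0.02)&(P[:,1]<.16)&(P[:,2]>.02)
for y0 in np.arange(.02,.16,.02):
    k=m&(P[:,1]>=y0)&(P[:,1]<y0+.02)
    if k.sum()>2: print(y0.round(2),"x",P[k,0].min().round(3),P[k,0].max().round(3),"zmax",P[k,2].max().round(3),k.sum())
```

```text
(400, 287) [0.385 0.031 0.114]
(405, 284) [0.458 0.08  0.011]
(412, 294) [0.387 0.009 0.12 ]
(420, 297) [ 0.395 -0.     0.117]
(375, 335) [0.337 0.023 0.037]
(395, 325) [0.367 0.012 0.052]
0.02 x 0.33 0.461 zmax 0.119 1494
0.04 x 0.33 0.459 zmax 0.118 676
0.06 x 0.371 0.4 zmax 0.047 282
```

>>> move_arm(deltas=[[0.001, 0, 0.02, 0, 0, 0, -0.6], [0, 0, 0.025, 0, 0, 0, -0.6], [0, 0, 0.025, 0, 0, 0, -0.6], [0, 0, 0.015, 0, 0, 0, -0.6], [0, 0, 0.006, 0, 0, 0, -0.6], [0, 0, 0, 0, 0, 0, -0.6], [0, 0, 0, 0, 0, 0, -0.6]])

```text
clock: 20.88
position: [0.4086, 0.1224, 0.0209]
ee_rot: [0.662, 0.75, 0.0, 0.0]
ft_force: [-0.4, 0.1, 0.2]
grip_width: 0.308
```

```bash
python3 p.py
```

```text
t 20.88 p [0.4086 0.1224 0.0209] xyaw 97.13 tilt 0.05 q [ 0.56  0.31 -1.03  2.13  0.35  0.87 -0.55] F [-0.4  0.1  0.2] g 0.308
```

>>> move_arm(deltas=[[0, 0, 0.002, 0, 0, 0, -0.6], [0, 0, 0, 0, 0, 0, -0.6], [0, 0, 0, 0, 0, 0, -0.4], [0, 0, 0, 0, 0, 0, -0.2], [0, 0, 0, 0, 0, 0, 0], [0, 0, 0, 0, 0, 0, 0.1], [0, 0, -0.015, 0, 0, 0, 0.1], [0, 0, -0.025, 0, 0, 0, 0.1], [0, 0, -0.03, 0, 0, 0, 0.1], [0, 0, -0.03, 0, 0, 0, 0.1]])

```text
clock: 22.12
position: [0.408, 0.1223, 0.1191]
ee_rot: [0.662, 0.75, -0.0, -0.0]
ft_force: [0.4, -0.1, -0.0]
grip_width: 0.554
```

```bash
python3 p.py .42 .22 - - .513 .3385 - 97.5;python3 - <<'E'
from h import *
im,d=viewer.camera("scene");crop(im,340,200,120,100,6,"pics/s10.png")
E
```

```text
t 22.12 p [0.408  0.1223 0.1191] xyaw 97.11 tilt 0.02 q [ 0.74  0.09 -1.15  2.05  0.09  1.06 -0.33] F [ 0.4 -0.1 -0. ] g 0.554
-> [0.42   0.22   0.1191] delta in start tool frame [0.0955 0.024  0.    ] turn z 0.0
-> [0.513  0.3385 0.1191] delta in start tool frame [ 0.1061  0.107  -0.    ] turn z -0.39
   delta with level frame at new yaw [0.1053 0.1077 0.    ]
```

View pics/s10.png

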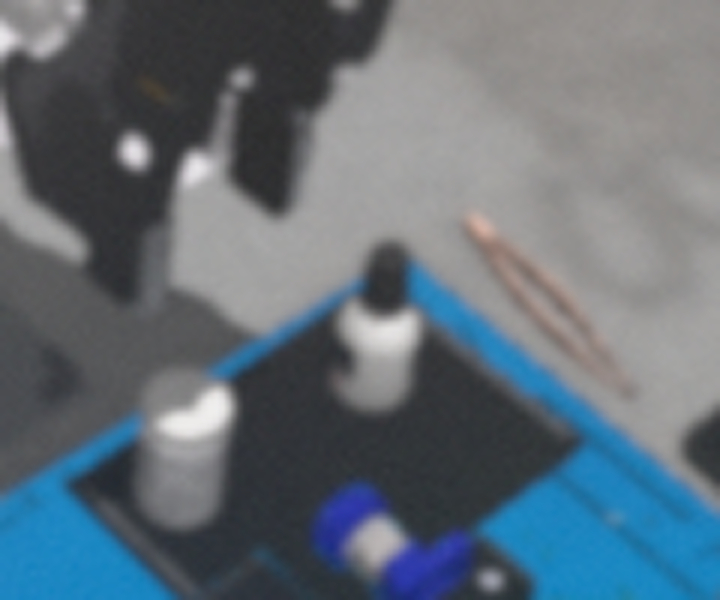

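Both bottles stand upright on the pad, with the vial at crop (185,450) and the flux bottle at (378,330). Next I'll re-measure the parts, now unobstructed, and the nests.

Run:
```python
from h import *
for n in("top","scene"):
    im,d=viewer.camera(n);np.savez(f"pics/{n}11.npz",im=im,d=d)
t=np.load("pics/top11.npz")['im'];s=np.load("pics/scene11.npz")['im']
crop(t,296,142,84,66,9,"pics/t11.png");crop(s,310,170,95,70,8,"pics/s11.png")
t=np.load("pics/top0.npz")['im'];s=np.load("pics/scene0.npz")['im']
crop(t,296,215,108,55,7,"pics/t0n.png");crop(s,280,205,80,80,7,"pics/s0n.png")
```

```text
(no output)
```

View pics/t11.png

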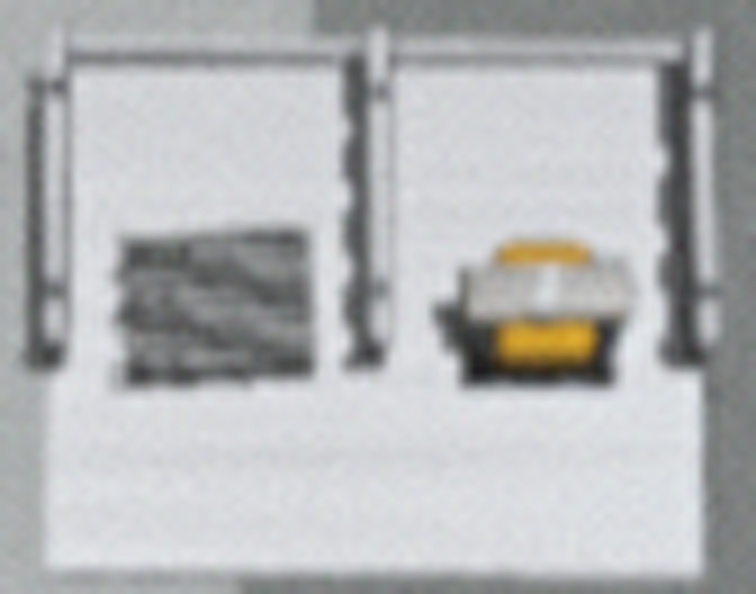

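View pics/t0n.png

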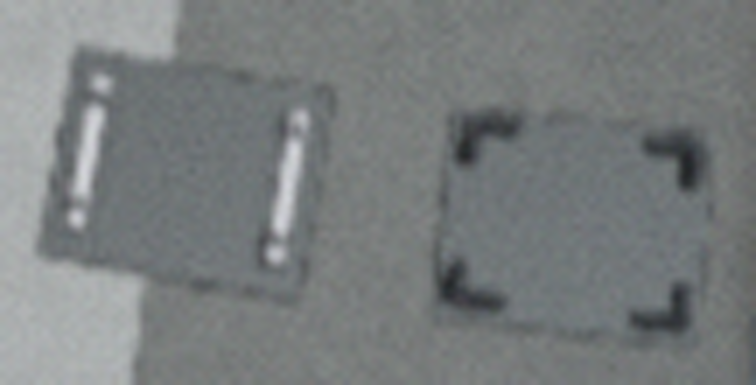

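View pics/s0n.png

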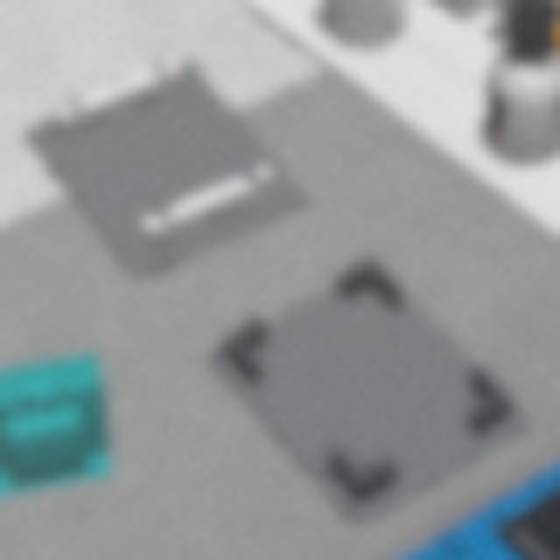

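View pics/s11.png

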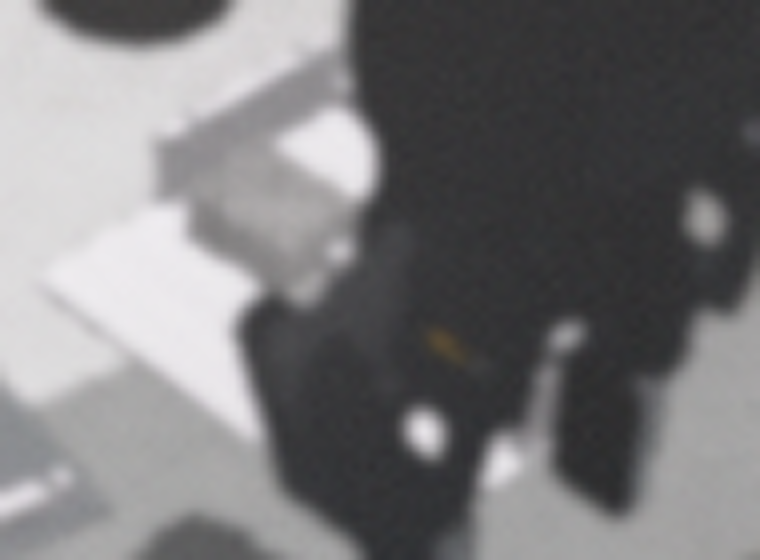

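Run:
```python
from h import *
tn=lambda u,v:(296+(u+.5)/7-.5,215+(v+.5)/7-.5)
sn=lambda u,v:(280+(u+.5)/7-.5,205+(v+.5)/7-.5)
for nm,T,S in(("rail",[(78,50),(332,92),(297,298),(42,255)],[(192,65),(308,205),(150,275),(35,135)]),("corner",[(455,108),(712,132),(688,345),(438,318)],[(370,258),(525,425),(350,520),(215,360)])):
    P=np.array([plane("top",*tn(*p),.004) for p in T]);
    print(nm,"top centre",P.mean(0).round(4),"sides",np.linalg.norm(P-np.roll(P,-1,0),axis=1).round(4))
    x=(P[0]+P[1]-P[2]-P[3])/2;y=(P[0]+P[3]-P[1]-P[2])/2
    print(" yaw",np.degrees(np.arctan2(x[1],x[0])).round(1),np.degrees(np.arctan2(-y[0],y[1])).round(1))
    Q=np.array([plane("scene",*sn(*p),.004) for p in S]);print(" scene centre",Q.mean(0).round(4),np.linalg.norm(Q-np.roll(Q,-1,0),axis=1).round(4))
    print(" two-view",[(two(tn(*a),sn(*b))[0].round(4).tolist(),round(two(tn(*a),sn(*b))[1],4)) for a,b in zip(T,S)])
# corner angle outer box & rails at z=.014
P=np.array([plane("top",*tn(*p),.014) for p in[(458,113),(706,135),(687,328),(442,302)]]);print("angles top centre",P.mean(0).round(4),np.linalg.norm(P-np.roll(P,-1,0),axis=1).round(4))
P=np.array([plane("top",*tn(*p),.014) for p in[(101,80),(301,117),(275,257),(76,218)]]);print("rails centre",P.mean(0).round(4),np.linalg.norm(P-np.roll(P,-1,0),axis=1).round(4))
# transformer with unobstructed
P=np.array([plane("top",*tc(*p),.035) for p in[(463,268),(630,262),(632,312),(468,319)]]);print("core",P.mean(0).round(4),np.linalg.norm(P-np.roll(P,-1,0),axis=1).round(4))
# heights: heatsink & nest depth
for n in("top",):
    W=cloud(n,np.load("pics/top11.npz")['d'])
    for nm,a,b in(("hs",(122,240),(308,345)),("core",(475,275),(620,305)),("floor",(150,440),(600,540))):
        u0,v0=tc(*a);u1,v1=tc(*b);z=W[int(v0)+1:int(v1),int(u0)+1:int(u1),2];print(nm,np.nanpercentile(z,[5,50,95]).round(4))
p=two(tc(310,232),sc(358,212));print("hs back-right top",p)
```

```text
rail top centre [0.388  0.3168 0.004 ] sides [0.0725 0.0587 0.0719 0.0586]
 yaw -2.6 -2.2
 scene centre [0.3877 0.3146 0.004 ] [0.0728 0.0541 0.0708 0.057 ]
 two-view [([0.4191, 0.3518, 0.0017], np.float64(0.0002)), ([0.4156, 0.2795, 0.0006], np.float64(0.0017)), ([0.3584, 0.2818, 0.0028], np.float64(0.0023)), ([0.3612, 0.3538, 0.0015], np.float64(0.0019))]
corner top centre [0.3872 0.2082 0.004 ] sides [0.0723 0.0601 0.0695 0.0591]
 yaw 0.2 1.5
 scene centre [0.3855 0.209  0.004 ] [0.0763 0.0584 0.0683 0.0592]
 two-view [([0.4143, 0.2451, 0.008], np.float64(0.0017)), ([0.4167, 0.1727, 0.0023], np.float64(0.0037)), ([0.3571, 0.1737, 0.0032], np.float64(0.0023)), ([0.357, 0.2427, 0.003], np.float64(0.0004))]
angles top centre [0.3875 0.2096 0.014 ] [0.069  0.0538 0.0674 0.0526]
rails centre [0.3882 0.3167 0.014 ] [0.0565 0.0396 0.0559 0.0391]
core [0.5197 0.2666 0.035 ] [0.0363 0.0112 0.0356 0.0115]
hs [0.0141 0.0228 0.0282]
core [0.0329 0.0362 0.0386]
floor [0.0021 0.0049 0.0074]
hs back-right top (array([0.52901991, 0.31992631, 0.02184105]), np.float64(0.0021426465395770707))
```

>>> move_arm(deltas=[[0.024, 0.006, 0, 0, 0, 0, 0.2], [0.024, 0.006, 0, 0, 0, 0, 0.2], [0.024, 0.006, 0, 0, 0, 0, 0.2], [0.024, 0.006, 0, 0, 0, 0, 0.2], [0.021, 0.021, 0, 0, 0, 0, 0.2], [0.021, 0.021, 0, 0, 0, 0, 0.2], [0.021, 0.021, 0, 0, 0, 0, 0.2], [0.021, 0.021, 0, 0, 0, 0, 0.2], [0.022, 0.023, 0, 0, 0, -0.4, 0.2], [0, 0, 0, 0, 0, 0, 0.2]])

```text
clock: 23.52
position: [0.5128, 0.3404, 0.1163]
ee_rot: [0.659, 0.752, -0.001, -0.001]
ft_force: [-0.2, 0.1, -0.7]
grip_width: 0.602
```

```bash
python3 p.py .513 .3385 .01 97.5;python3 - <<'E'
from h import *
im,d=viewer.camera("top");cv2.imwrite("pics/top12.png",im[:,:,::-1]);W=cloud("top",d)
m=(W[...,2]>.25)
for y0 in np.arange(.1,.44,.04):
    k=m&(abs(W[...,1]-y0-.02)<.02)&(W[...,2]>.41)
    if k.sum(): print(y0.round(2),"xmax",W[k][:,0].max().round(3))
E
```

```text
t 23.52 p [0.5128 0.3404 0.1163] xyaw 97.58 tilt 0.14 q [ 0.07  0.6  -0.99  1.58  0.52  1.24 -0.88] F [-0.2  0.1 -0.7] g 0.602
-> [0.513  0.3385 0.01  ] delta in start tool frame [-0.0019  0.0002  0.1063] turn z 0.08
   delta with level frame at new yaw [-1.900e-03 -1.000e-04  1.063e-01]
0.1 xmax 0.431
0.14 xmax 0.455
0.18 xmax 0.479
0.22 xmax 0.517
0.26 xmax 0.542
0.3 xmax 0.557
0.34 xmax 0.568
0.38 xmax 0.524
```

View pics/top12.png

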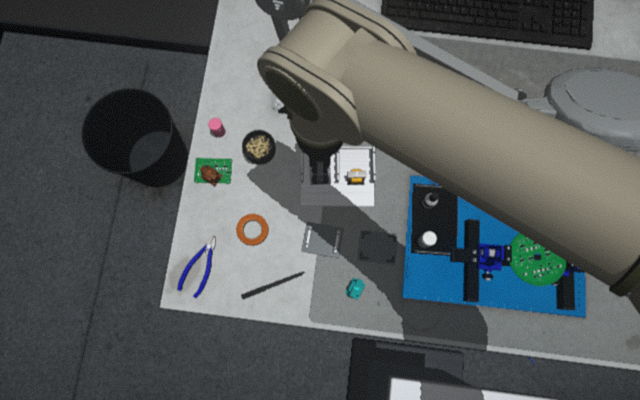

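Run:
```python
from h import *
for n in("top","scene"):
    P=cloud(n,np.load(f"pics/{n}0.npz")['d']).reshape(-1,3)
    for y0 in np.arange(.2,.42,.04):
        k=(abs(P[:,1]-y0-.02)<.02)&(P[:,2]>.15)&(P[:,0]>.45)&(P[:,0]<.8)
        if k.sum(): print(n,y0.round(2),"x",np.percentile(P[k,0],[1,99]).round(3),"z",P[k,2].min().round(3),P[k,2].max().round(3))
```

```text
top 0.2 x [0.622 0.642] z 0.269 0.341
top 0.24 x [0.626 0.647] z 0.287 0.362
top 0.28 x [0.631 0.652] z 0.303 0.381
top 0.32 x [0.636 0.655] z 0.32 0.39
top 0.36 x [0.623 0.693] z 0.15 0.404
top 0.4 x [0.621 0.701] z 0.151 0.397
scene 0.2 x [0.619 0.641] z 0.268 0.34
scene 0.24 x [0.624 0.646] z 0.284 0.36
scene 0.28 x [0.629 0.65 ] z 0.302 0.379
scene 0.32 x [0.634 0.655] z 0.319 0.399
scene 0.36 x [0.622 0.694] z 0.15 0.403
scene 0.4 x [0.62 0.7 ] z 0.151 0.397
```

The clearance to the lamp is over 50 mm, so I'll descend on the heat sink.

>>> move_arm(deltas=[[-0.002, 0, 0.02, 0, 0, 0, 0.2], [0, 0, 0.025, 0, 0, 0, 0.2], [0, 0, 0.025, 0, 0, 0, 0.2], [0, 0, 0.02, 0, 0, 0, 0.2], [0, 0, 0.01, 0, 0, 0, 0.2], [0, 0, 0.006, 0, 0, 0, 0.2], [0, 0, 0, 0, 0, 0, 0.2], [0, 0, 0, 0, 0, 0, 0.2]])

```text
clock: 24.58
position: [0.5139, 0.3371, 0.013]
ee_rot: [0.659, 0.752, 0.001, 0.0]
ft_force: [0.3, 0.4, -0.4]
grip_width: 0.601
```

```bash
python3 p.py .513 .3385 .01 97.5;python3 - <<'E'
from h import *
im,d=viewer.camera("top");crop(im,296,132,84,80,7,"pics/t13.png")
im,d=viewer.camera("scene");crop(im,290,140,120,90,6,"pics/s13.png")
E
```

```text
t 24.57 p [0.5139 0.3371 0.013 ] xyaw 97.49 tilt 0.06 q [ 0.02  0.71 -0.91  1.66  0.62  1.08 -0.94] F [ 0.3  0.4 -0.4] g 0.601
-> [0.513  0.3385 0.01  ] delta in start tool frame [ 0.0015 -0.0007  0.003 ] turn z -0.01
   delta with level frame at new yaw [ 0.0015 -0.0007  0.003 ]
```

View pics/s13.png

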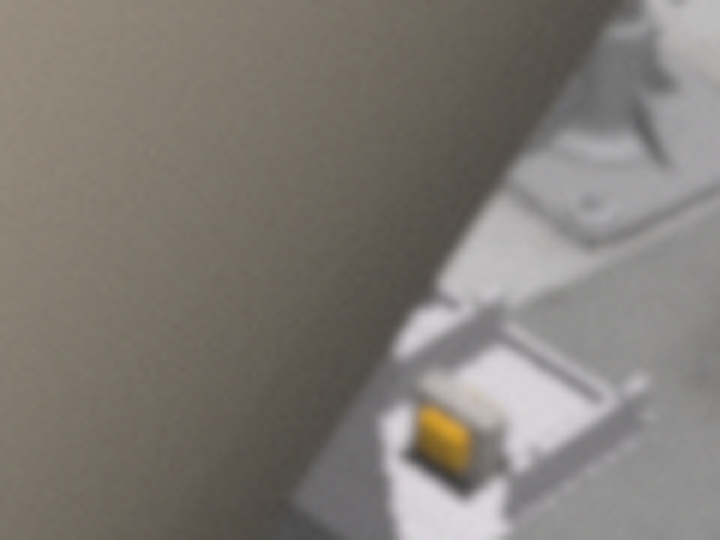

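View pics/t13.png

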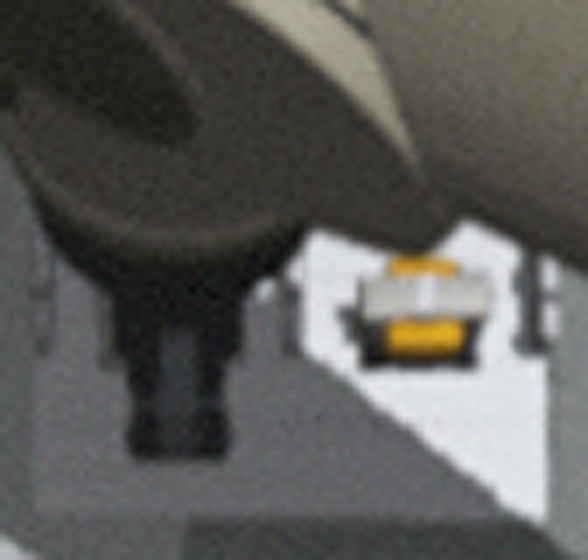

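The front finger stands in front of the heat sink, where the bottle was. I'll go down the last few millimetres and close.

>>> move_arm(deltas=[[0.001, 0, 0.003, 0, 0, 0, 0.2], [0, 0, 0, 0, 0, 0, 0], [0, 0, 0, 0, 0, 0, -0.2], [0, 0, 0, 0, 0, 0, -0.4], [0, 0, 0, 0, 0, 0, -0.5], [0, 0, 0, 0, 0, 0, -0.5], [0, 0, 0, 0, 0, 0, -0.5]], force=30)

```text
clock: 25.55
position: [0.5135, 0.3379, 0.0095]
ee_rot: [0.659, 0.752, 0.0, 0.0]
ft_force: [0.6, 0.2, 2.8]
grip_width: 0.351
```

```bash
python3 p.py
```

```text
t 25.55 p [0.5135 0.3379 0.0095] xyaw 97.49 tilt 0.02 q [ 0.02  0.72 -0.9   1.66  0.63  1.08 -0.94] F [0.6 0.2 2.8] g 0.351
```

>>> move_arm(deltas=[[0, 0, -0.01, 0, 0, 0, -0.5], [0, 0, -0.02, 0, 0, 0, -0.5], [0, 0, -0.025, 0, 0, 0, -0.5], [0, 0, -0.025, 0, 0, 0, -0.5], [0, 0, -0.02, 0, 0, 0, -0.5], [0, 0, 0, 0, 0, 0, -0.5]])

```text
clock: 26.3
position: [0.5141, 0.3384, 0.1114]
ee_rot: [0.659, 0.752, 0.001, 0.001]
ft_force: [-0.6, -0.6, -0.9]
grip_width: 0.352
```

```bash
python3 p.py .40 .26 - - .387 .209 - 91 - - .015 91
```

```text
t 26.3 p [0.5141 0.3384 0.1114] xyaw 97.49 tilt 0.17 q [ 0.07  0.6  -0.98  1.59  0.52  1.23 -0.88] F [-0.6 -0.6 -0.9] g 0.352
-> [0.4    0.26   0.1114] delta in start tool frame [-0.0628 -0.1233 -0.0004] turn z 0.0
-> [0.387  0.209  0.1114] delta in start tool frame [-0.0489 -0.0195 -0.0001] turn z 6.49
   delta with level frame at new yaw [-0.0508 -0.0139  0.    ]
-> [0.387 0.209 0.015] delta in start tool frame [0.     0.     0.0964] turn z 0.0
   delta with level frame at new yaw [0.     0.     0.0964]
```

>>> move_arm(deltas=[[-0.0125, -0.0245, 0, 0, 0, 0, -0.5], [-0.0125, -0.0245, 0, 0, 0, 0, -0.5], [-0.0125, -0.0245, 0, 0, 0, 0, -0.5], [-0.0125, -0.0245, 0, 0, 0, 0, -0.5], [-0.0125, -0.0245, 0, 0, 0, 0, -0.5], [0, 0, 0, 0, 0, 6.5, -0.5], [-0.025, -0.007, 0, 0, 0, 0, -0.5], [-0.025, -0.007, 0, 0, 0, 0, -0.5], [0, 0, 0.03, 0, 0, 0, -0.5], [0, 0, 0, 0, 0, 0, -0.5]])

```text
clock: 27.55
position: [0.3855, 0.2085, 0.0778]
ee_rot: [0.701, 0.713, -0.002, -0.001]
ft_force: [-1.3, -0.1, 0.3]
grip_width: 0.356
```

```bash
python3 p.py .387 .209 .0105 91;python3 - <<'E'
from h import *
im,d=viewer.camera("top");crop(im,296,170,180,130,4,"pics/t14.png")
im,d=viewer.camera("scene");crop(im,250,160,180,130,4,"pics/s14.png")
E
```

```text
t 27.55 p [0.3855 0.2085 0.0778] xyaw 90.98 tilt 0.22 q [ 0.48  0.25 -1.15  2.06  0.27  1.   -0.79] F [-1.3 -0.1  0.3] g 0.356
-> [0.387  0.209  0.0105] delta in start tool frame [0.0005 0.0018 0.0673] turn z -0.02
   delta with level frame at new yaw [0.0004 0.0015 0.0673]
```

View pics/s14.png

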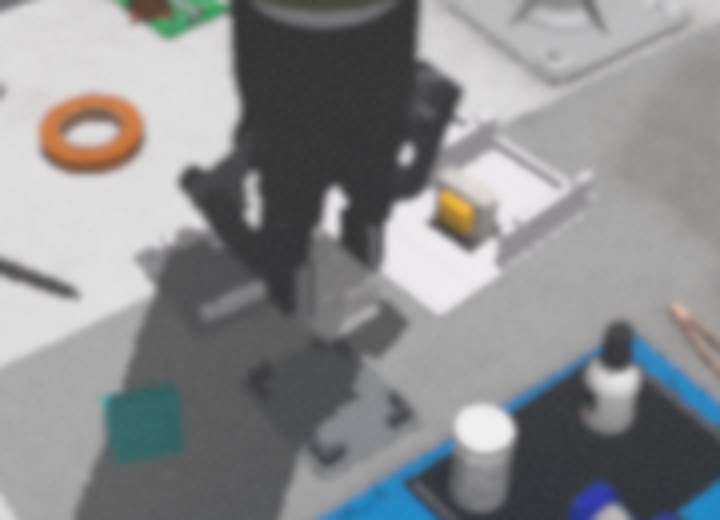

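View pics/t14.png

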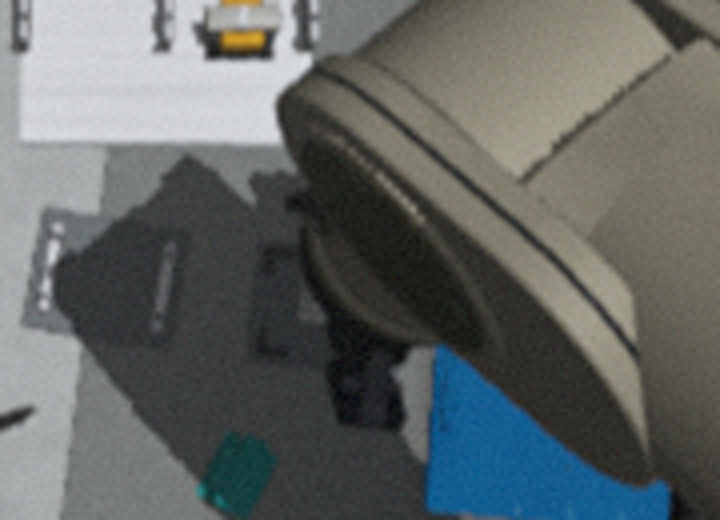

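>>> move_arm(deltas=[[0, 0.001, 0.02, 0, 0, 0, -0.5], [0, 0, 0.02, 0, 0, 0, -0.5], [0, 0, 0.015, 0, 0, 0, -0.5], [0, 0, 0.008, 0, 0, 0, -0.5], [0, 0, 0.002, 0, 0, 0, -0.5], [0, 0, 0, 0, 0, 0, -0.5], [0, 0, 0, 0, 0, 0, -0.5]])

```text
clock: 28.52
position: [0.3883, 0.2097, 0.0147]
ee_rot: [0.701, 0.713, 0.0, 0.0]
ft_force: [0.1, 0.4, -0.5]
grip_width: 0.353
```

```bash
python3 p.py .387 .209 .0105 91
```

```text
t 28.52 p [0.3883 0.2097 0.0147] xyaw 90.99 tilt 0.05 q [ 0.36  0.38 -1.05  2.1   0.43  0.89 -0.92] F [ 0.1  0.4 -0.5] g 0.353
-> [0.387  0.209  0.0105] delta in start tool frame [-0.0007 -0.0013  0.0042] turn z -0.01
   delta with level frame at new yaw [-0.0007 -0.0013  0.0042]
```

>>> move_arm(deltas=[[-0.001, -0.001, 0.004, 0, 0, 0, -0.5], [0, 0, 0, 0, 0, 0, -0.5], [0, 0, 0, 0, 0, 0, -0.4], [0, 0, 0, 0, 0, 0, -0.2], [0, 0, 0, 0, 0, 0, 0], [0, 0, 0, 0, 0, 0, 0.2], [0, 0, 0, 0, 0, 0, 0.2], [0, 0, -0.01, 0, 0, 0, 0.2], [0, 0, -0.025, 0, 0, 0, 0.2], [0, 0, -0.03, 0, 0, 0, 0.2]])

```text
clock: 29.78
position: [0.3866, 0.2088, 0.0763]
ee_rot: [0.701, 0.713, -0.0, -0.0]
ft_force: [0.1, -0.3, 1.0]
grip_width: 0.598
```

>>> move_arm(deltas=[[0, 0, -0.04, 0, 0, 0, 0.2], [0, 0, 0, 0, 0, 0, 0.2]])

```text
clock: 30.02
position: [0.3885, 0.2094, 0.118]
ee_rot: [0.701, 0.713, 0.002, 0.002]
ft_force: [-0.8, -0.4, -1.4]
grip_width: 0.6
```

```bash
python3 p.py .42 .24 - - .520 .2667 - 98;python3 - <<'E'
from h import *
im,d=viewer.camera("scene");crop(im,270,180,140,110,5,"pics/s15.png")
E
```

```text
t 30.02 p [0.3885 0.2094 0.118 ] xyaw 90.98 tilt 0.29 q [ 0.56  0.17 -1.21  2.02  0.19  1.07 -0.72] F [-0.8 -0.4 -1.4] g 0.6
-> [0.42  0.24  0.118] delta in start tool frame [0.0301 0.032  0.0002] turn z 0.0
-> [0.52   0.2667 0.118 ] delta in start tool frame [0.025  0.1004 0.0005] turn z -7.02
   delta with level frame at new yaw [0.0125 0.1027 0.    ]
```

View pics/s15.png

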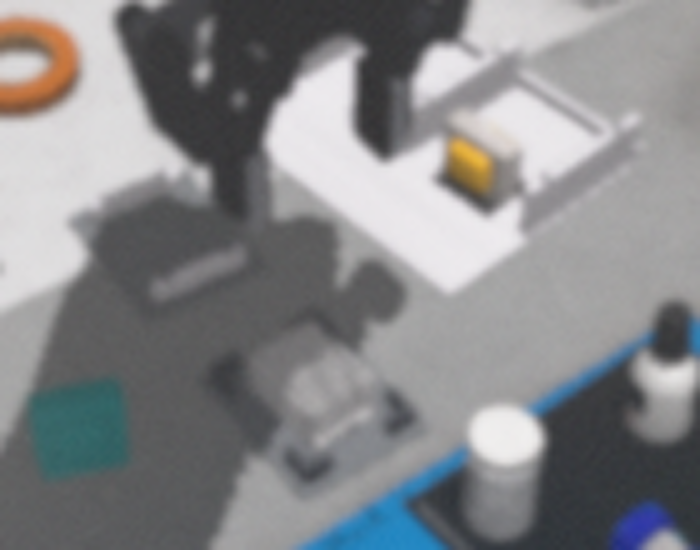

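The heat sink sits inside the four corner angles at crop (315,375). Next is the transformer.

>>> move_arm(deltas=[[0.015, 0.016, 0, 0, 0, 0, 0.2], [0.015, 0.016, 0, 0, 0, 0, 0.2], [0, 0, 0, 0, 0, -7.5, 0.2], [0.003, 0.02, 0, 0, 0, 0, 0.2], [0.003, 0.02, 0, 0, 0, 0, 0.2], [0.003, 0.02, 0, 0, 0, 0, 0.2], [0.003, 0.022, 0, 0, 0, 0, 0.2], [0, 0.02, 0, 0, 0, 0, 0.2], [0, 0, 0, 0, 0, 0, 0.2], [0, 0, 0, 0, 0, 0, 0.2]])

```text
clock: 31.32
position: [0.5164, 0.2662, 0.1146]
ee_rot: [0.652, 0.758, -0.001, -0.0]
ft_force: [-0.6, 0.3, -0.4]
grip_width: 0.599
```

```bash
python3 p.py .520 .2667 .011 98.5;python3 - <<'E'
from h import *
im,d=viewer.camera("top");crop(im,286,132,104,80,7,"pics/t16.png");W=cloud("top",d)
k=(W[...,2]>.41);
for y0 in np.arange(.1,.4,.04):
    q=k&(abs(W[...,1]-y0-.02)<.02)
    if q.sum(): print(y0.round(2),W[q][:,0].max().round(3))
im,d=viewer.camera("scene");crop(im,300,150,120,90,6,"pics/s16.png")
E
```

```text
t 31.32 p [0.5164 0.2662 0.1146] xyaw 98.54 tilt 0.08 q [ 0.25  0.55 -1.04  1.68  0.5   1.21 -0.76] F [-0.6  0.3 -0.4] g 0.599
-> [0.52   0.2667 0.011 ] delta in start tool frame [-0.      0.0038  0.1036] turn z 0.04
   delta with level frame at new yaw [-0.      0.0037  0.1036]
0.1 0.463
0.14 0.509
0.18 0.539
0.22 0.569
0.26 0.58
0.3 0.541
```

View pics/t16.png

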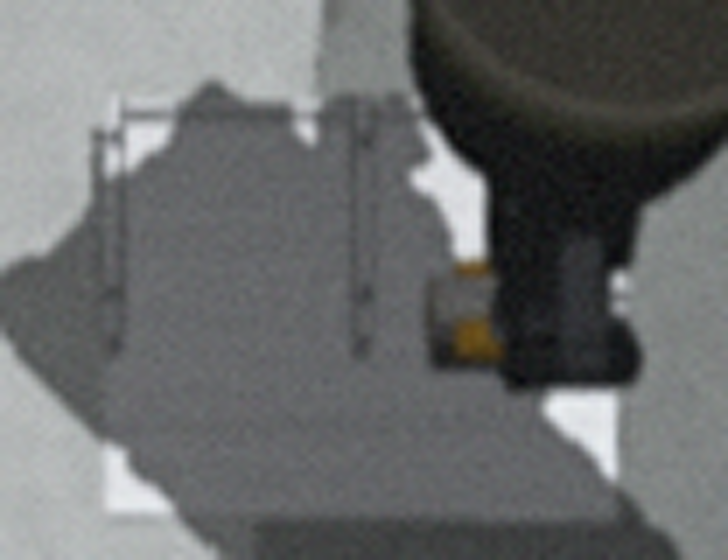

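View pics/s16.png

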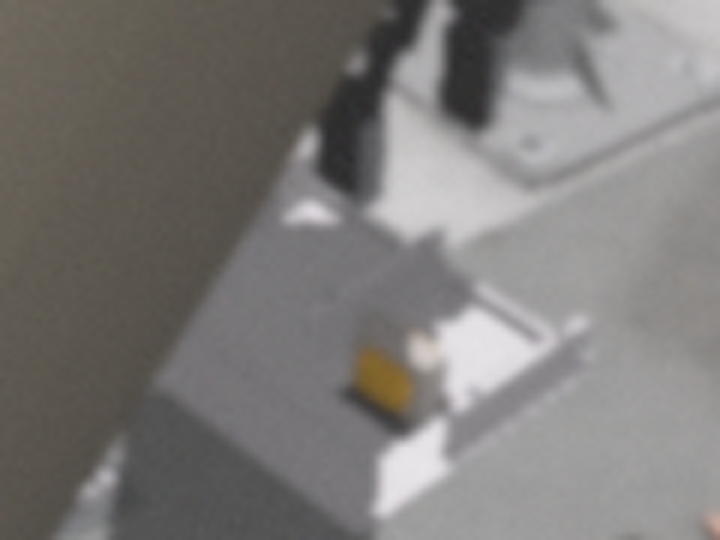

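>>> move_arm(deltas=[[0, 0.003, 0.02, 0, 0, 0, 0.2], [0, 0, 0.025, 0, 0, 0, 0.2], [0, 0, 0.025, 0, 0, 0, 0.2], [0, 0, 0.02, 0, 0, 0, 0.2], [0, 0, 0.008, 0, 0, 0, 0.2], [0, 0, 0, 0, 0, 0, 0.2], [0, 0, 0, 0, 0, 0, 0.2]])

```text
clock: 32.3
position: [0.5209, 0.2669, 0.0181]
ee_rot: [0.653, 0.758, 0.001, 0.0]
ft_force: [0.2, -0.6, -0.2]
grip_width: 0.599
```

```bash
python3 p.py .520 .2667 .011 98.5;python3 - <<'E'
from h import *
im,d=viewer.camera("top");crop(im,286,132,104,80,7,"pics/t17.png")
E
```

```text
t 32.3 p [0.5209 0.2669 0.0181] xyaw 98.49 tilt 0.07 q [ 0.18  0.66 -0.95  1.74  0.61  1.06 -0.83] F [ 0.2 -0.6 -0.2] g 0.599
-> [0.52   0.2667 0.011 ] delta in start tool frame [-0.     -0.001   0.0071] turn z -0.01
   delta with level frame at new yaw [-0.     -0.001   0.0071]
```

View pics/t17.png

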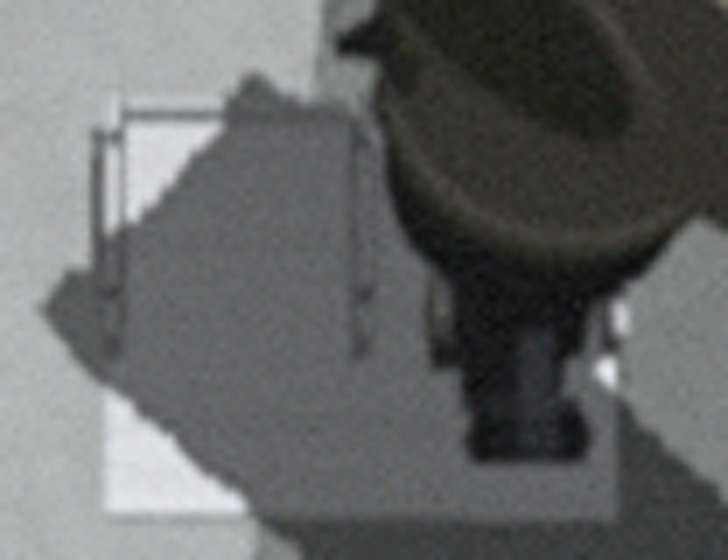

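>>> move_arm(deltas=[[0, -0.001, 0.006, 0, 0, 0, 0.2], [0, 0, 0, 0, 0, 0, 0], [0, 0, 0, 0, 0, 0, -0.2], [0, 0, 0, 0, 0, 0, -0.4], [0, 0, 0, 0, 0, 0, -0.6], [0, 0, 0, 0, 0, 0, -0.6], [0, 0, 0, 0, 0, 0, -0.6]], force=40)

```text
clock: 33.22
position: [0.5197, 0.2665, 0.0115]
ee_rot: [0.653, 0.758, 0.0, 0.0]
ft_force: [-0.4, -0.9, 4.2]
grip_width: 0.293
```

```bash
python3 p.py
```

```text
t 33.23 p [0.5197 0.2665 0.0115] xyaw 98.49 tilt 0.03 q [ 0.18  0.67 -0.94  1.74  0.62  1.05 -0.83] F [-0.4 -0.9  4.2] g 0.293
```

>>> move_arm(deltas=[[0, 0, -0.01, 0, 0, 0, -0.6], [0, 0, -0.02, 0, 0, 0, -0.6], [0, 0, -0.025, 0, 0, 0, -0.6], [0, 0, -0.025, 0, 0, 0, -0.6], [0, 0, -0.02, 0, 0, 0, -0.6], [0, 0, 0, 0, 0, 0, -0.6]])

```text
clock: 33.98
position: [0.5203, 0.2669, 0.1132]
ee_rot: [0.653, 0.757, 0.001, 0.001]
ft_force: [0.3, -0.5, -0.8]
grip_width: 0.292
```

```bash
python3 p.py .388 .316 - - .388 .316 - 87.5;python3 - <<'E'
from h import *
im,d=viewer.camera("scene");crop(im,300,130,120,90,6,"pics/s18.png")
E
```

```text
t 33.98 p [0.5203 0.2669 0.1132] xyaw 98.48 tilt 0.17 q [ 0.24  0.55 -1.03  1.67  0.5   1.21 -0.76] F [ 0.3 -0.5 -0.8] g 0.292
-> [0.388  0.316  0.1132] delta in start tool frame [ 0.0681 -0.1236 -0.0003] turn z 0.0
-> [0.388  0.316  0.1132] delta in start tool frame [0. 0. 0.] turn z 10.98
   delta with level frame at new yaw [0. 0. 0.]
```

View pics/s18.png

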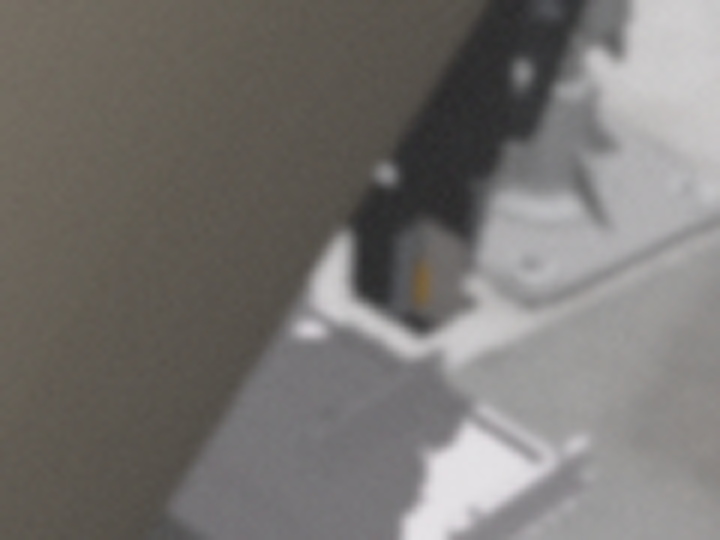

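>>> move_arm(deltas=[[0.0136, -0.0247, 0, 0, 0, 0, -0.6], [0.0136, -0.0247, 0, 0, 0, 0, -0.6], [0.0136, -0.0247, 0, 0, 0, 0, -0.6], [0.0136, -0.0247, 0, 0, 0, 0, -0.6], [0.0136, -0.0247, 0, 0, 0, 0, -0.6], [0, 0, 0.01, 0, 0, 5.5, -0.6], [0, 0, 0.02, 0, 0, 5.5, -0.6], [0, 0, 0, 0, 0, 0, -0.6]])

```text
clock: 35.02
position: [0.3861, 0.3148, 0.0801]
ee_rot: [0.722, 0.692, -0.001, -0.0]
ft_force: [-0.3, -0.1, -0.5]
grip_width: 0.291
```

```bash
python3 p.py .388 .316 .0125 87.5;python3 - <<'E'
from h import *
im,d=viewer.camera("scene");crop(im,250,160,150,120,5,"pics/s19.png")
im,d=viewer.camera("top");crop(im,250,170,180,130,4,"pics/t19.png")
E
```

```text
t 35.02 p [0.3861 0.3148 0.0801] xyaw 87.56 tilt 0.15 q [ 0.16  0.41 -1.08  1.92  0.41  1.06 -1.13] F [-0.3 -0.1 -0.5] g 0.291
-> [0.388  0.316  0.0125] delta in start tool frame [0.0014 0.002  0.0676] turn z 0.06
   delta with level frame at new yaw [0.0013 0.0018 0.0676]
```

View pics/s19.png

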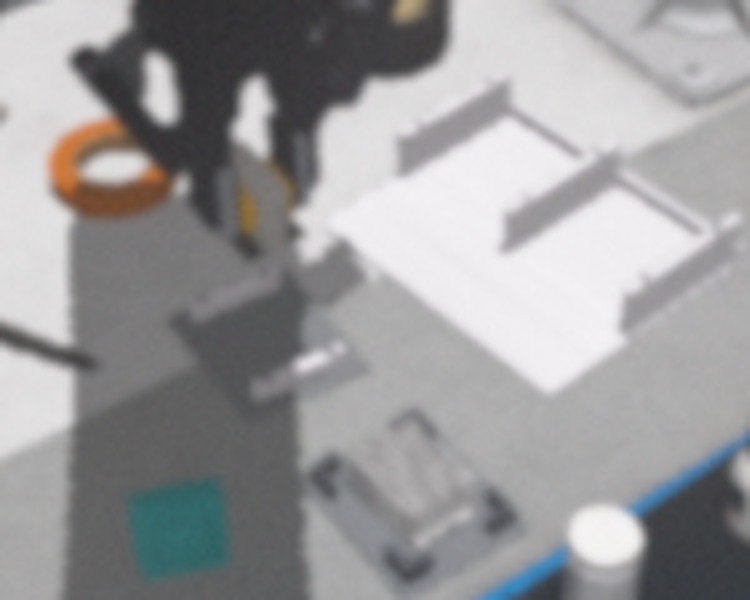

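View pics/t19.png

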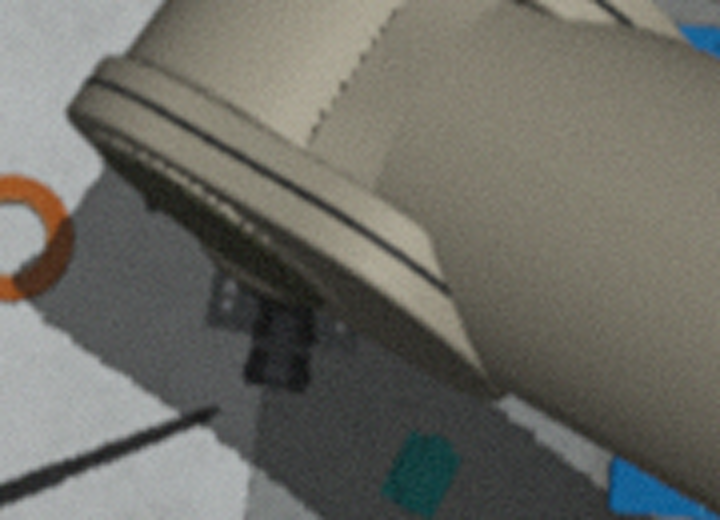

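>>> move_arm(deltas=[[0.001, 0, 0.02, 0, 0, 0, -0.6], [0, 0, 0.02, 0, 0, 0, -0.6], [0, 0, 0.015, 0, 0, 0, -0.6], [0, 0, 0.006, 0, 0, 0, -0.6], [0, 0, 0.002, 0, 0, 0, -0.6], [0, 0, 0, 0, 0, 0, -0.6], [0, 0, 0, 0, 0, 0, -0.6]])

```text
clock: 36.0
position: [0.3877, 0.3166, 0.0187]
ee_rot: [0.722, 0.691, 0.0, 0.0]
ft_force: [0.5, -0.3, -1.5]
grip_width: 0.296
```

```bash
python3 p.py .388 .316 .0125 87.5
```

```text
t 36.0 p [0.3877 0.3166 0.0187] xyaw 87.49 tilt 0.05 q [ 0.08  0.5  -1.    1.96  0.52  0.96 -1.21] F [ 0.5 -0.3 -1.5] g 0.296
-> [0.388  0.316  0.0125] delta in start tool frame [-0.0005  0.0003  0.0062] turn z -0.01
   delta with level frame at new yaw [-0.0005  0.0003  0.0062]
```

>>> move_arm(deltas=[[0, 0, 0.004, 0, 0, 0, -0.6], [0, 0, 0.002, 0, 0, 0, -0.6], [0, 0, 0, 0, 0, 0, -0.6], [0, 0, 0, 0, 0, 0, -0.4], [0, 0, 0, 0, 0, 0, -0.2], [0, 0, 0, 0, 0, 0, 0], [0, 0, 0, 0, 0, 0, 0.2], [0, 0, 0, 0, 0, 0, 0.2], [0, 0, -0.015, 0, 0, 0, 0.2], [0, 0, -0.025, 0, 0, 0, 0.2]])

```text
clock: 37.25
position: [0.387, 0.3164, 0.0531]
ee_rot: [0.722, 0.692, -0.0, -0.0]
ft_force: [-0.1, 0.5, 1.2]
grip_width: 0.6
```

>>> move_arm(deltas=[[0, 0, -0.03, 0, 0, 0, 0.2], [0, 0, -0.03, 0, 0, 0, 0.2], [0, 0, 0, 0, 0, 0, 0.2]])

```text
clock: 37.62
position: [0.3884, 0.3175, 0.115]
ee_rot: [0.722, 0.691, 0.002, 0.001]
ft_force: [-0.2, 0.1, -0.3]
grip_width: 0.598
```

```bash
python3 p.py .41 .22 - - .409 .1224 - 97;python3 - <<'E'
from h import *
im,d=viewer.camera("scene");crop(im,250,160,150,120,5,"pics/s20.png");np.savez("pics/scene20.npz",im=im,d=d)
im,d=viewer.camera("top");crop(im,250,170,180,130,4,"pics/t20.png")
E
```

```text
t 37.62 p [0.3884 0.3175 0.115 ] xyaw 87.5 tilt 0.24 q [ 0.2   0.36 -1.12  1.88  0.36  1.12 -1.1 ] F [-0.2  0.1 -0.3] g 0.598
-> [0.41  0.22  0.115] delta in start tool frame [-0.0964  0.0259 -0.0001] turn z 0.0
-> [0.409  0.1224 0.115 ] delta in start tool frame [-0.0976  0.0033 -0.0002] turn z -9.5
   delta with level frame at new yaw [-0.0968 -0.0129  0.    ]
```

View pics/s20.png

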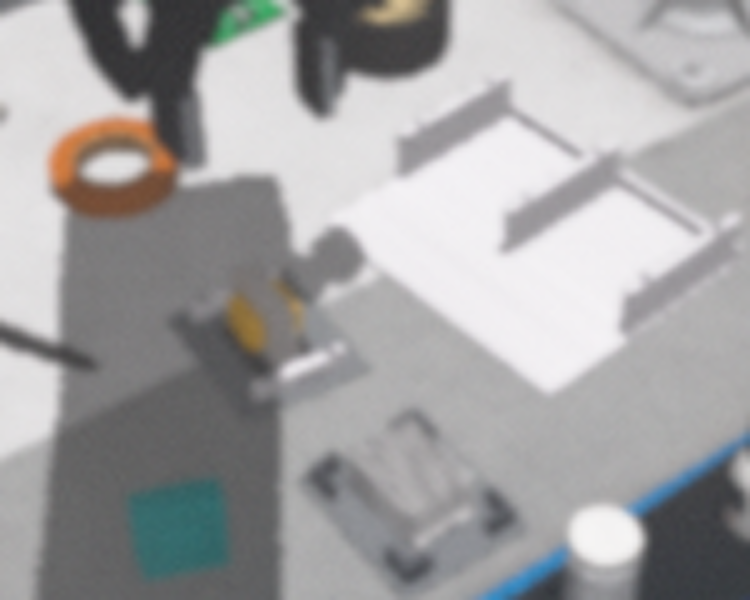

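The transformer is in the rail nest at crop (262,315). I'll move away toward the vial and check both nests from above.

>>> move_arm(deltas=[[-0.024, 0.006, 0, 0, 0, 0, 0.1], [-0.024, 0.006, 0, 0, 0, 0, 0.1], [-0.024, 0.007, 0, 0, 0, 0, 0.1], [-0.024, 0.007, 0, 0, 0, 0, 0.1], [0, 0, 0, 0, 0, -9.5, 0.1], [-0.024, -0.003, 0, 0, 0, 0, 0.1], [-0.024, -0.003, 0, 0, 0, 0, 0.1], [-0.024, -0.003, 0, 0, 0, 0, 0.1], [-0.024, -0.003, 0, 0, 0, 0, 0.1], [0, 0, 0, 0, 0, 0, 0.1]])

```text
clock: 38.98
position: [0.4086, 0.1207, 0.1116]
ee_rot: [0.664, 0.748, -0.001, -0.0]
ft_force: [-0.0, 0.4, -0.1]
grip_width: 0.549
```

```bash
python3 p.py .409 .1224 .0185 97;python3 - <<'E'
from h import *
im,d=viewer.camera("top");crop(im,290,205,120,75,6,"pics/t21.png");np.savez("pics/top21.npz",im=im,d=d)
im,d=viewer.camera("scene");crop(im,270,180,150,120,5,"pics/s21.png")
E
```

```text
t 38.98 p [0.4086 0.1207 0.1116] xyaw 96.82 tilt 0.09 q [ 0.79  0.13 -1.21  2.05  0.14  1.05 -0.37] F [-0.   0.4 -0.1] g 0.549
-> [0.409  0.1224 0.0185] delta in start tool frame [0.0017 0.0008 0.0931] turn z -0.18
   delta with level frame at new yaw [0.0016 0.0006 0.0931]
```

View pics/t21.png

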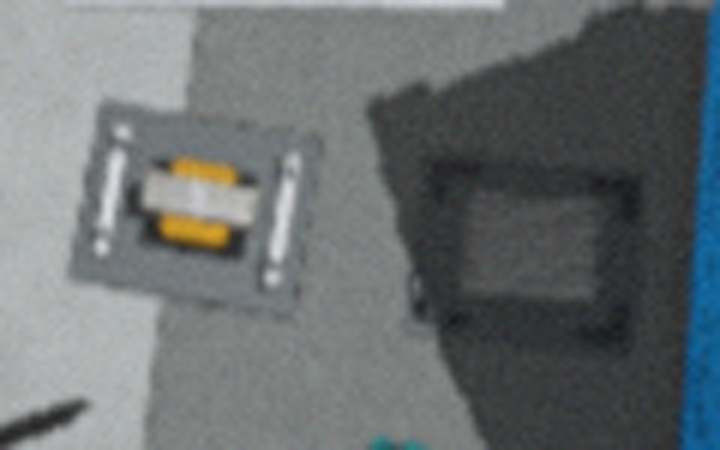

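View pics/s21.png

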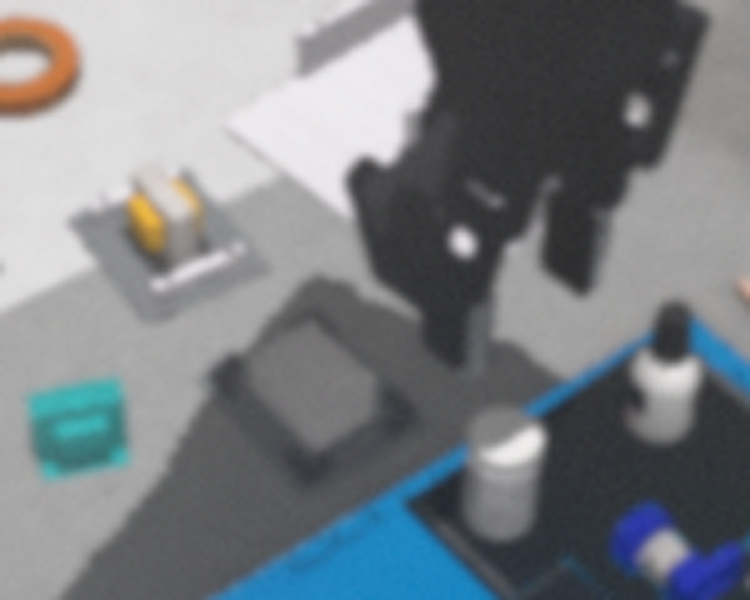

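Run:
```python
from h import *
f=lambda u,v:(290+(u+.5)/6-.5,205+(v+.5)/6-.5)
P=np.array([plane("top",*f(*p),.035) for p in[(143,170),(260,185),(250,225),(138,208)]]);print("core",P.mean(0).round(4),np.linalg.norm(P-np.roll(P,-1,0),axis=1).round(3)); v=P[0]-P[1];print(np.degrees(np.arctan2(-v[0],v[1])))
P=np.array([plane("top",*f(*p),.026) for p in[(468,192),(600,202),(594,302),(462,294)]]);print("hs",P.mean(0).round(4),np.linalg.norm(P-np.roll(P,-1,0),axis=1).round(3)); v=P[0]-P[1];print(np.degrees(np.arctan2(-v[0],v[1])))
W=cloud("top",np.load("pics/top21.npz")['d'])
for a in[(198,197),(530,248)]:
    u,v=map(int,f(*a));print(np.nanmedian(W[v-2:v+3,u-3:u+4,2]).round(4))
```

```text
core [0.3874 0.3168 0.035 ] [0.037 0.013 0.036 0.012]
-0.07097689081944011
hs [0.3862 0.2098 0.026 ] [0.042 0.032 0.042 0.033]
2.925483241418569
0.036
0.0186
```

Both parts are within about 2 mm and 3° of their nests and lie flat. Next, the vial goes back.

>>> move_arm(deltas=[[0.002, 0, 0.02, 0, 0, 0, 0.1], [0, 0, 0.025, 0, 0, 0, 0.1], [0, 0, 0.025, 0, 0, 0, 0.1], [0, 0, 0.015, 0, 0, 0, 0.1], [0, 0, 0.006, 0, 0, 0, 0.1], [0, 0, 0, 0, 0, 0, 0.1], [0, 0, 0, 0, 0, 0, 0.1]], force=20)

```text
clock: 39.95
position: [0.4091, 0.1249, 0.0218]
ee_rot: [0.663, 0.749, 0.0, 0.0]
ft_force: [-0.2, -0.4, 0.3]
grip_width: 0.549
```

```bash
python3 p.py .4086 .1224 .0185 97
```

```text
t 39.95 p [0.4091 0.1249 0.0218] xyaw 97.01 tilt 0.05 q [ 0.61  0.34 -1.09  2.13  0.39  0.89 -0.59] F [-0.2 -0.4  0.3] g 0.549
-> [0.4086 0.1224 0.0185] delta in start tool frame [-0.0024 -0.0008  0.0033] turn z 0.01
   delta with level frame at new yaw [-0.0024 -0.0008  0.0033]
```

>>> move_arm(deltas=[[-0.002, -0.001, 0.003, 0, 0, 0, 0.1], [0, 0, 0, 0, 0, 0, 0.1], [0, 0, 0, 0, 0, 0, -0.2], [0, 0, 0, 0, 0, 0, -0.4], [0, 0, 0, 0, 0, 0, -0.6], [0, 0, 0, 0, 0, 0, -0.6], [0, 0, 0, 0, 0, 0, -0.6]], force=20)

```text
clock: 40.83
position: [0.408, 0.1225, 0.0183]
ee_rot: [0.663, 0.749, 0.0, 0.0]
ft_force: [0.1, -0.1, 1.1]
grip_width: 0.305
```

```bash
python3 p.py
```

```text
t 40.83 p [0.408  0.1225 0.0183] xyaw 96.99 tilt 0.01 q [ 0.61  0.34 -1.08  2.13  0.4   0.88 -0.59] F [ 0.1 -0.1  1.1] g 0.305
```

>>> move_arm(deltas=[[0, 0, -0.01, 0, 0, 0, -0.6], [0, 0, -0.02, 0, 0, 0, -0.6], [0, 0, -0.025, 0, 0, 0, -0.6], [0, 0, -0.025, 0, 0, 0, -0.6], [0, 0, -0.015, 0, 0, 0, -0.6], [0, 0, 0, 0, 0, 0, -0.6]])

```text
clock: 41.58
position: [0.4087, 0.1225, 0.1144]
ee_rot: [0.663, 0.749, 0.0, 0.001]
ft_force: [-0.2, 0.3, -0.8]
grip_width: 0.309
```

```bash
python3 p.py .42 .22 - 97 .42 .22 - -172.9 .4740 .3309 - -172.9
```

```text
t 41.58 p [0.4087 0.1225 0.1144] xyaw 96.97 tilt 0.15 q [ 0.81  0.12 -1.24  2.05  0.14  1.05 -0.37] F [-0.2  0.3 -0.8] g 0.309
-> [0.42   0.22   0.1144] delta in start tool frame [ 0.0954  0.0231 -0.0001] turn z -0.03
   delta with level frame at new yaw [0.0954 0.0231 0.    ]
-> [0.42   0.22   0.1144] delta in start tool frame [0. 0. 0.] turn z -90.1
   delta with level frame at new yaw [0. 0. 0.]
-> [0.474  0.3309 0.1144] delta in start tool frame [-0.0673  0.1034  0.    ] turn z 0.0
   delta with level frame at new yaw [-0.0673  0.1034  0.    ]
```

With the pocket empty I can set the vial down with the jaws along x and skip the turn.

>>> move_arm(deltas=[[0.024, 0.006, 0, 0, 0, 0, -0.6], [0.024, 0.006, 0, 0, 0, 0, -0.6], [0.024, 0.006, 0, 0, 0, 0, -0.6], [0.024, 0.005, 0, 0, 0, 0, -0.6], [0.026, 0.01, 0, 0, 0, 0, -0.6], [0.026, 0.01, 0, 0, 0, 0, -0.6], [0.026, 0.01, 0, 0, 0, 0, -0.6], [0.026, 0.01, 0, 0, 0, 0, -0.6], [0, 0, 0, 0, 0, 0, -0.6], [0, 0, 0, 0, 0, 0, -0.6]])

```text
clock: 42.82
position: [0.4456, 0.3281, 0.1125]
ee_rot: [0.663, 0.749, -0.001, -0.0]
ft_force: [-0.4, -0.8, -0.4]
grip_width: 0.307
```

```bash
python3 p.py .4743 .3312 .0115 -
```

```text
t 42.83 p [0.4456 0.3281 0.1125] xyaw 97.01 tilt 0.09 q [ 0.15  0.5  -1.08  1.75  0.48  1.18 -0.94] F [-0.4 -0.8 -0.4] g 0.307
-> [0.4743 0.3312 0.0115] delta in start tool frame [-0.0003  0.029   0.1009] turn z 0.0
```

>>> move_arm(deltas=[[0, 0.014, 0, 0, 0, 0, -0.6], [0, 0.014, 0.02, 0, 0, 0, -0.6], [0, 0, 0.025, 0, 0, 0, -0.6], [0, 0, 0.025, 0, 0, 0, -0.6], [0, 0, 0.02, 0, 0, 0, -0.6], [0, 0, 0.006, 0, 0, 0, -0.6], [0, 0, 0, 0, 0, 0, -0.6], [0, 0, 0, 0, 0, 0, -0.6]])

```text
clock: 43.82
position: [0.4744, 0.3324, 0.0182]
ee_rot: [0.663, 0.749, 0.001, 0.0]
ft_force: [0.1, 0.6, 0.3]
grip_width: 0.308
```

```bash
python3 p.py .4743 .3312 .0118 -
```

```text
t 43.83 p [0.4744 0.3324 0.0182] xyaw 96.99 tilt 0.08 q [ 0.06  0.66 -0.96  1.75  0.62  1.06 -1.  ] F [0.1 0.6 0.3] g 0.308
-> [0.4743 0.3312 0.0118] delta in start tool frame [-0.0012 -0.0003  0.0064] turn z 0.0
```

>>> move_arm(deltas=[[-0.001, 0, 0.004, 0, 0, 0, -0.6], [0, 0, 0.003, 0, 0, 0, -0.6], [0, 0, 0, 0, 0, 0, -0.6], [0, 0, 0, 0, 0, 0, -0.4], [0, 0, 0, 0, 0, 0, -0.2], [0, 0, 0, 0, 0, 0, 0.1], [0, 0, 0, 0, 0, 0, 0.2], [0, 0, -0.015, 0, 0, 0, 0.2], [0, 0, -0.025, 0, 0, 0, 0.2], [0, 0, -0.03, 0, 0, 0, 0.2]])

```text
clock: 45.08
position: [0.4738, 0.3311, 0.0817]
ee_rot: [0.663, 0.749, -0.0, -0.0]
ft_force: [0.7, 0.3, 0.3]
grip_width: 0.599
```

>>> move_arm(deltas=[[0, 0, -0.04, 0, 0, 0, 0.2], [0, 0, 0, 0, 0, 0, 0.2]])

```text
clock: 45.32
position: [0.4752, 0.3326, 0.1241]
ee_rot: [0.663, 0.749, 0.003, 0.001]
ft_force: [0.1, 0.1, -0.6]
grip_width: 0.601
```

```bash
python3 p.py .4854 .1197 - 97;python3 - <<'E'
from h import *
im,d=viewer.camera("scene");cv2.imwrite("pics/s22.png",im[:,:,::-1])
E
```

```text
t 45.33 p [0.4752 0.3326 0.1241] xyaw 97.01 tilt 0.31 q [ 0.13  0.54 -1.06  1.68  0.5   1.22 -0.92] F [ 0.1  0.1 -0.6] g 0.601
-> [0.4854 0.1197 0.1241] delta in start tool frame [-0.2125 -0.0158 -0.0005] turn z 0.01
   delta with level frame at new yaw [-0.2125 -0.0158  0.    ]
```

View pics/s22.png

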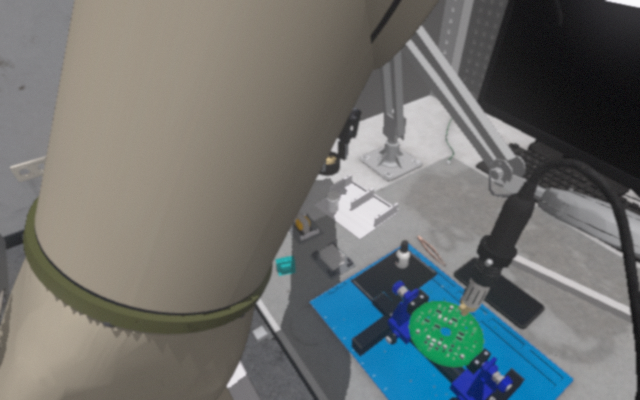

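>>> move_arm(deltas=[[-0.027, -0.002, 0, 0, 0, 0, 0.2], [-0.027, -0.002, 0, 0, 0, 0, 0.2], [-0.027, -0.002, 0, 0, 0, 0, 0.2], [-0.027, -0.002, 0, 0, 0, 0, 0.2], [-0.027, -0.002, 0, 0, 0, 0, 0.2], [-0.027, -0.002, 0, 0, 0, 0, 0.2], [-0.027, -0.002, 0, 0, 0, 0, 0.2], [-0.023, -0.002, 0, 0, 0, 0, 0.2], [0, 0, 0, 0, 0, 0, 0.2], [0, 0, 0, 0, 0, 0, 0.2]])

```text
clock: 46.62
position: [0.4836, 0.1194, 0.1201]
ee_rot: [0.663, 0.749, -0.0, -0.0]
ft_force: [-0.4, 0.4, 0.0]
grip_width: 0.602
```

```bash
python3 p.py .4854 .1197 .018 97;python3 - <<'E'
from h import *
im,d=viewer.camera("scene");np.savez("pics/scene23.npz",im=im,d=d);crop(im,300,150,150,120,5,"pics/s23.png")
im,d=viewer.camera("top");np.savez("pics/top23.npz",im=im,d=d);crop(im,296,142,84,66,9,"pics/t23.png")
E
```

```text
t 46.62 p [0.4836 0.1194 0.1201] xyaw 97.02 tilt 0.03 q [ 0.67  0.36 -1.14  1.88  0.36  1.13 -0.49] F [-0.4  0.4  0. ] g 0.602
-> [0.4854 0.1197 0.018 ] delta in start tool frame [1.000e-04 1.800e-03 1.021e-01] turn z 0.02
   delta with level frame at new yaw [1.000e-04 1.800e-03 1.021e-01]
```

View pics/s23.png

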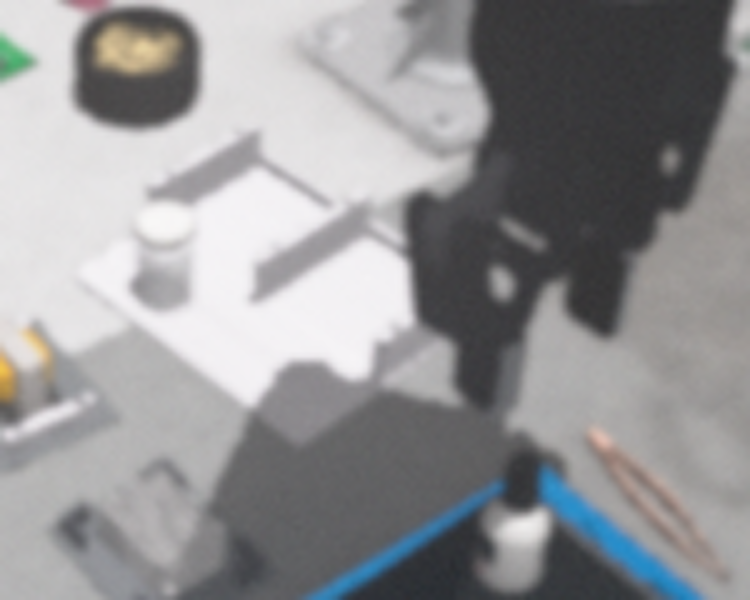

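View pics/t23.png

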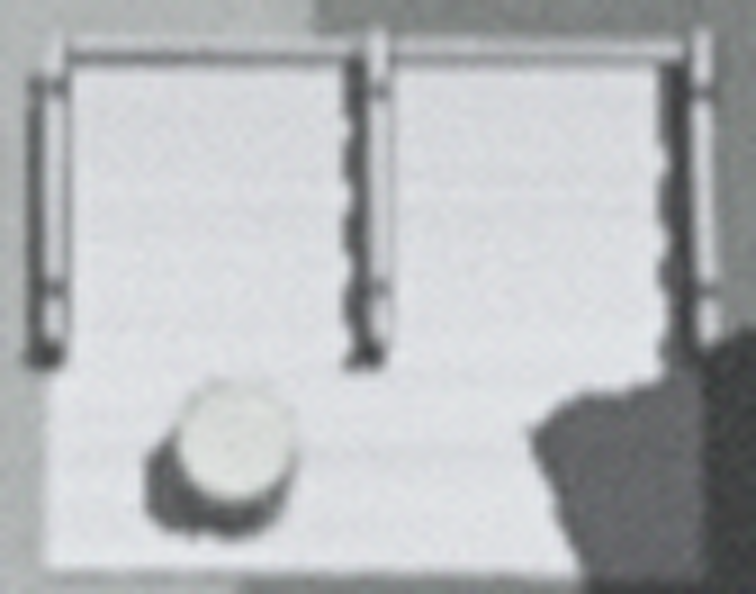

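The vial stands upright about 2 mm from its old spot, with the cap at crop (235,440) against (226,440) before. Next is the flux bottle.

>>> move_arm(deltas=[[0, 0.001, 0.02, 0, 0, 0, 0.2], [0, 0, 0.025, 0, 0, 0, 0.2], [0, 0, 0.025, 0, 0, 0, 0.2], [0, 0, 0.02, 0, 0, 0, 0.2], [0, 0, 0.008, 0, 0, 0, 0.2], [0, 0, 0, 0, 0, 0, 0.2], [0, 0, 0, 0, 0, 0, 0.2]])

```text
clock: 47.6
position: [0.4855, 0.119, 0.023]
ee_rot: [0.663, 0.749, 0.0, 0.0]
ft_force: [0.1, -0.7, -0.6]
grip_width: 0.601
```

```bash
python3 p.py .4854 .1197 .018 97;python3 - <<'E'
from h import *
im,d=viewer.camera("scene");crop(im,350,180,110,100,6,"pics/s24.png")
E
```

```text
t 47.6 p [0.4855 0.119  0.023 ] xyaw 97.0 tilt 0.07 q [ 0.54  0.5  -1.02  1.96  0.52  0.97 -0.61] F [ 0.1 -0.7 -0.6] g 0.601
-> [0.4854 0.1197 0.018 ] delta in start tool frame [0.0007 0.     0.005 ] turn z -0.0
   delta with level frame at new yaw [0.0007 0.     0.005 ]
```

View pics/s24.png

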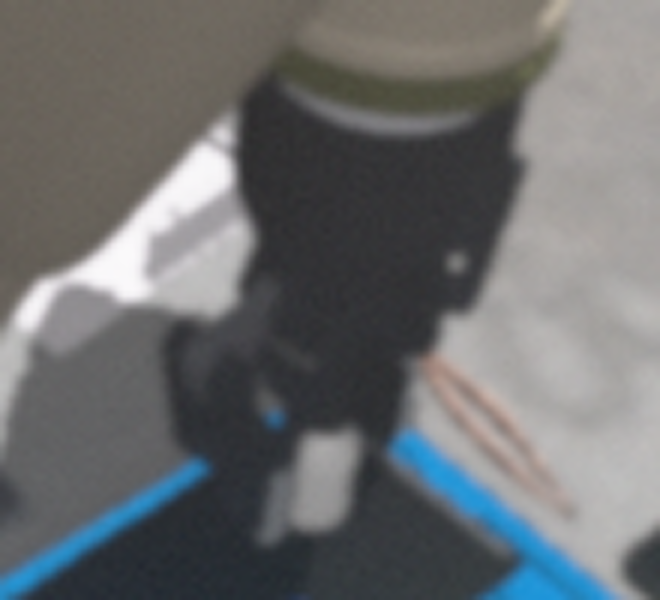

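The bottle is between the fingers. I'll go down 5 mm, close and lift.

>>> move_arm(deltas=[[0.001, 0, 0.005, 0, 0, 0, 0.2], [0, 0, 0, 0, 0, 0, 0], [0, 0, 0, 0, 0, 0, -0.3], [0, 0, 0, 0, 0, 0, -0.5], [0, 0, 0, 0, 0, 0, -0.6], [0, 0, 0, 0, 0, 0, -0.6], [0, 0, 0, 0, 0, 0, -0.6]], force=20)

```text
clock: 48.52
position: [0.4849, 0.1198, 0.0174]
ee_rot: [0.663, 0.749, 0.0, 0.0]
ft_force: [-1.0, -0.7, 2.2]
grip_width: 0.287
```

```bash
python3 p.py
```

```text
t 48.52 p [0.4849 0.1198 0.0174] xyaw 96.99 tilt 0.02 q [ 0.54  0.51 -1.01  1.96  0.53  0.96 -0.61] F [-1.  -0.7  2.2] g 0.287
```

>>> move_arm(deltas=[[0, 0, -0.01, 0, 0, 0, -0.6], [0, 0, -0.02, 0, 0, 0, -0.6], [0, 0, -0.025, 0, 0, 0, -0.6], [0, 0, -0.025, 0, 0, 0, -0.6], [0, 0, -0.015, 0, 0, 0, -0.6], [0, 0, 0, 0, 0, 0, -0.6]])

```text
clock: 49.28
position: [0.4855, 0.1198, 0.1134]
ee_rot: [0.663, 0.749, 0.001, 0.001]
ft_force: [0.7, -0.8, -0.7]
grip_width: 0.288
```

```bash
python3 p.py .4826 .2594 - - - - .0112 -
```

```text
t 49.27 p [0.4855 0.1198 0.1134] xyaw 96.97 tilt 0.12 q [ 0.65  0.37 -1.13  1.88  0.37  1.12 -0.5 ] F [ 0.7 -0.8 -0.7] g 0.288
-> [0.4826 0.2594 0.1134] delta in start tool frame [ 1.389e-01  1.410e-02 -1.000e-04] turn z 0.0
-> [0.4826 0.2594 0.0112] delta in start tool frame [ 1.000e-04 -2.000e-04  1.022e-01] turn z 0.0
```

>>> move_arm(deltas=[[0.023, 0.002, 0, 0, 0, 0, -0.6], [0.023, 0.002, 0, 0, 0, 0, -0.6], [0.023, 0.002, 0, 0, 0, 0, -0.6], [0.023, 0.002, 0, 0, 0, 0, -0.6], [0.023, 0.003, 0, 0, 0, 0, -0.6], [0.024, 0.003, 0, 0, 0, 0, -0.6], [0, 0, 0, 0, 0, 0, -0.6], [0, 0, 0, 0, 0, 0, -0.6]])

```text
clock: 50.28
position: [0.4816, 0.2587, 0.1116]
ee_rot: [0.663, 0.749, -0.001, -0.0]
ft_force: [1.2, -0.3, -0.2]
grip_width: 0.288
```

```bash
python3 p.py .4826 .2594 .0112 -
```

```text
t 50.27 p [0.4816 0.2587 0.1116] xyaw 96.98 tilt 0.07 q [ 0.3   0.49 -1.08  1.77  0.46  1.17 -0.8 ] F [ 1.2 -0.3 -0.2] g 0.288
-> [0.4826 0.2594 0.0112] delta in start tool frame [0.0007 0.0012 0.1004] turn z 0.0
```

>>> move_arm(deltas=[[0, 0, 0.02, 0, 0, 0, -0.6], [0, 0, 0.025, 0, 0, 0, -0.6], [0, 0, 0.025, 0, 0, 0, -0.6], [0, 0, 0.018, 0, 0, 0, -0.6], [0, 0, 0.006, 0, 0, 0, -0.6], [0, 0, 0, 0, 0, 0, -0.6], [0, 0, 0, 0, 0, 0, -0.6]])

```text
clock: 51.15
position: [0.4823, 0.2598, 0.019]
ee_rot: [0.663, 0.749, 0.001, 0.0]
ft_force: [0.6, 0.4, -0.4]
grip_width: 0.282
```

```bash
python3 p.py .4826 .2594 .0112 -
```

```text
t 51.15 p [0.4823 0.2598 0.019 ] xyaw 96.99 tilt 0.07 q [ 0.22  0.6  -0.99  1.84  0.59  1.02 -0.88] F [ 0.6  0.4 -0.4] g 0.282
-> [0.4826 0.2594 0.0112] delta in start tool frame [-0.0004  0.0002  0.0078] turn z 0.0
```

>>> move_arm(deltas=[[0, 0, 0.005, 0, 0, 0, -0.6], [0, 0, 0.003, 0, 0, 0, -0.6], [0, 0, 0, 0, 0, 0, -0.6], [0, 0, 0, 0, 0, 0, -0.4], [0, 0, 0, 0, 0, 0, -0.2], [0, 0, 0, 0, 0, 0, 0.1], [0, 0, 0, 0, 0, 0, 0.2], [0, 0, -0.015, 0, 0, 0, 0.2], [0, 0, -0.025, 0, 0, 0, 0.2], [0, 0, -0.03, 0, 0, 0, 0.2]])

```text
clock: 52.4
position: [0.4816, 0.2596, 0.0818]
ee_rot: [0.663, 0.749, -0.0, -0.0]
ft_force: [0.9, -0.4, 0.3]
grip_width: 0.605
```

>>> move_arm(deltas=[[0, 0, -0.04, 0, 0, 0, 0.2], [0, 0, 0, 0, 0, 0, 0.2], [-0.027, -0.002, 0, 0, 0, 0, 0.2], [-0.027, -0.002, 0, 0, 0, 0, 0.2], [-0.027, -0.002, 0, 0, 0, 0, 0.2], [-0.027, -0.002, 0, 0, 0, 0, 0.2], [-0.027, -0.002, 0, 0, 0, 0, 0.2], [0, 0, 0, 0, 0, 0, 0.2], [0, 0, 0, 0, 0, 0, 0.2]])

```text
clock: 53.52
position: [0.4881, 0.1249, 0.1204]
ee_rot: [0.663, 0.749, 0.0, -0.0]
ft_force: [-0.2, 0.8, 0.5]
grip_width: 0.601
```

```bash
python3 p.py;python3 - <<'E'
from h import *
im,d=viewer.camera("scene");np.savez("pics/scene25.npz",im=im,d=d);cv2.imwrite("pics/s25.png",im[:,:,::-1])
crop(im,310,170,95,70,8,"pics/s25c.png")
im,d=viewer.camera("top");np.savez("pics/top25.npz",im=im,d=d);cv2.imwrite("pics/t25.png",im[:,:,::-1]);crop(im,296,142,84,66,9,"pics/t25c.png")
E
```

```text
t 53.52 p [0.4881 0.1249 0.1204] xyaw 97.02 tilt 0.01 q [ 0.65  0.37 -1.14  1.87  0.37  1.14 -0.5 ] F [-0.2  0.8  0.5] g 0.601
```

View pics/s25.png

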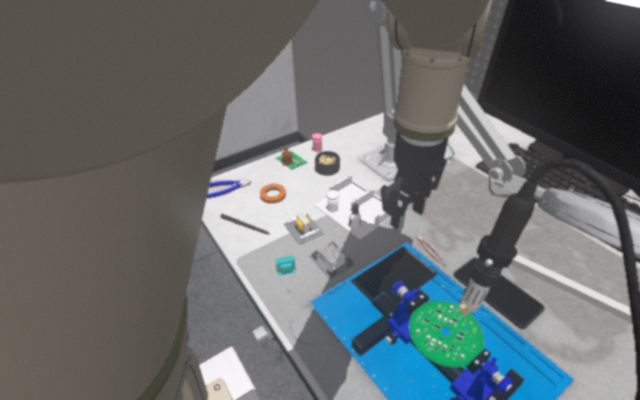

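View pics/t25.png

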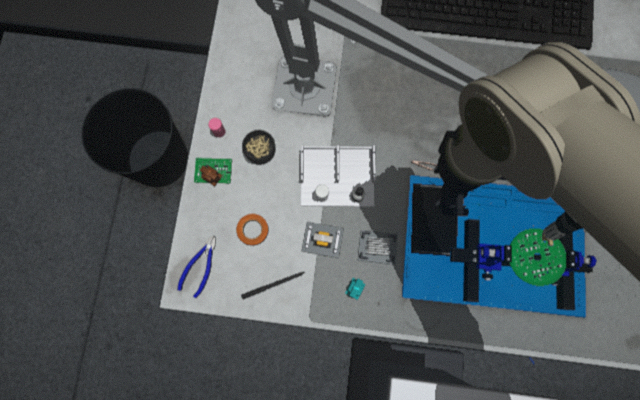

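View pics/t25c.png

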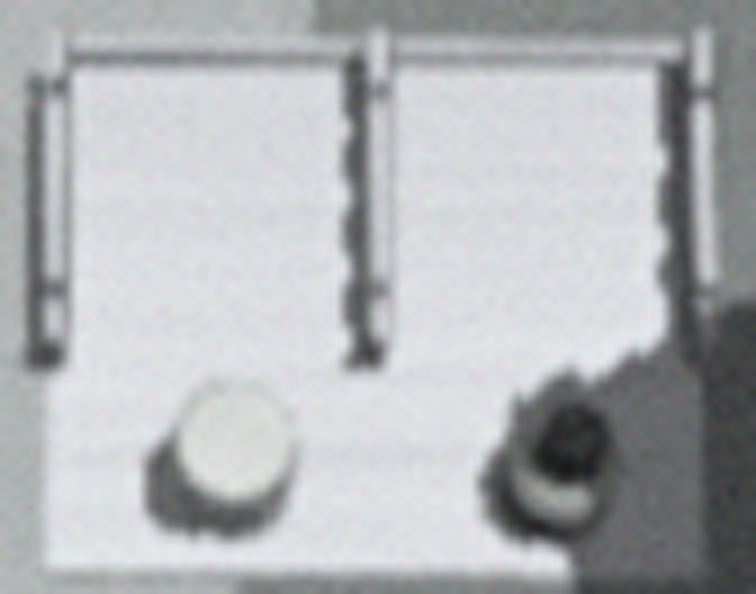

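Both bottles are back upright. The flux cap is at crop (572,440) against (572,428) at the start and the vial cap at (235,440) against (226,440), so each is within about 3 mm. The pot (258,147), the tape (252,229) and both parts are where they should be. I'll do a quick numeric check and hand in.

Run:
```python
from h import *
for nm,a,b,z in(("vial",(226,440),(235,440),.049),("flux",(572,428),(572,440),.064)):
    print(nm,(plane("top",*tc(*b),z)-plane("top",*tc(*a),z)).round(4))
a=np.load("pics/top0.npz")['im'];b=np.load("pics/top25.npz")['im']
for nm,(x0,y0,x1,y1) in dict(tape=(230,206,276,252),pot=(238,126,280,168)).items():
    s,_=cv2.phaseCorrelate(np.float32(cv2.cvtColor(a[y0:y1,x0:x1],7)),np.float32(cv2.cvtColor(b[y0:y1,x0:x1],7)));print(nm,"shift px",np.round(s,2))
from workcell import manip
print(manip.get_obs()['ft_force']); print(manip.hand_in())
```

```text
vial [ 0.0002 -0.0019  0.    ]
flux [-0.0026 -0.0003  0.    ]
tape shift px [-0.01 -0.11]
pot shift px [0.55 0.49]
[0.61385072 0.16486595 0.12196062]
the job is handed in; nothing more can be done
None
```

The job is done and handed in at about 54 s of the 144 s allowed; `hand_in` gives no verdict.

I set both bottles on the pad, put the heat sink in the corner nest and the transformer in the rail nest, then put both bottles back on the rack.

| Item | Last check |
|---|---|
| Heat sink | about 1–2 mm from the nest centre, turned about 2° |
| Transformer | about 1 mm from the nest centre, turned about 2° |
| Vial | upright, about 2 mm from its start |
| Flux bottle | upright, about 3 mm from its start |
| Tape roll | no shift seen (0.1 px) |
| Wire-wool pot | about 0.7 px (1–2 mm) in the comparison, which is close to image noise |

- **Timing of the part checks:** I measured both parts just before the bottles went back. The final pictures show them still in their nests.
- **Height disagreement:** the depth reading over the heat sink's fins came out low, 19 mm against the expected 26 mm, probably because it sees between the fins. The outline from above gave the right size.
- **Clear of everything:** the gripper ended open above the pad, touching nothing, with about 0.6 N on the force sensor.

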